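# Load the reel hook at the soldering bench

### The job

Hang the three reels on the slanted hook of the reel stand, each with its foot towards the stand: the large blue one first, then the medium orange one, then the small green one, each nested in the dished face of the one before. Then press the whole stack, with the stiff brake collar behind it, fully home down to the red end stop, without forcing the hook, and let go. Leave the meter, the cutters and the phone where they are.

Things in the scene. Friction and masses are not known exactly. Their poses are not given: they have to be found in the camera images.
- large_reel_center (a point): Blue plastic reel of solder, 70 mm across, about 0.22 kg. Lies dished face up. 25 mm tall: a foot 44 mm across, 5 mm tall, then a round body 20 mm tall; bore 18 mm through its z axis. The upper face has a recess 52 mm across, 6 mm deep, for the next reel's foot; nested reels sit 20 mm apart. This point is its centre, 12.5 mm above the foot's underside; z runs from foot to dished face.
- medium_reel_center (a point): Orange plastic reel of copper wire, 64 mm across, about 0.17 kg. Lies dished face up. 25 mm tall: a foot 44 mm across, 5 mm tall, then a round body 20 mm tall; bore 18 mm through its z axis. The upper face has a recess 52 mm across, 6 mm deep, for the next reel's foot; nested reels sit 20 mm apart. This point is its centre, 12.5 mm above the foot's underside; z runs from foot to dished face.
- small_reel_center (a point): Green plastic reel of steel-grey wire, 58 mm across, about 0.13 kg. Lies dished face up. 25 mm tall: a foot 44 mm across, 5 mm tall, then a round body 20 mm tall; bore 18 mm through its z axis. The upper face has a recess 52 mm across, 6 mm deep, for the next reel's foot; nested reels sit 20 mm apart. This point is its centre, 12.5 mm above the foot's underside; z runs from foot to dished face.
- hook: Steel hook arm of the fixed stand: a straight rod 14 mm thick pointing to the robot side and up, 65 degrees above level. Origin on its axis at the red end stop (38 mm across), 140 mm above the bench; z runs along the rod to the free tip, 88 mm away, the last 12 mm tapering to 5 mm; y is level. A 16 mm post goes down behind the stop.
- stand: Fixed dark steel stand that carries the hook. Origin at the centre of the underside of its base plate, 110 x 100 x 10 mm, long side along x; the post stands 45 mm to the +x side, the hook rod leans to the -x side.
- brake (a joint): Black rubber collar with a yellow band, 48 mm across, 8 mm thick, on the hook rod. Value: its gap in m to the red stop, 0 = home, at most 0.030. The first reel's foot rests on its outer face, 8 mm farther out. It slides at about 9 N (more than the reels' weight), stays where left, and is firm at the stop; press with no more than about 40 N.
- meter: Bystander: red multimeter, 140 x 75 x 36 mm, flat on the bench, origin at the centre of its underside, long side along x.
- cutters: Bystander: side cutters with a red and a black handle, 135 mm long, 13 mm tall, flat on the bench; origin at the pivot's underside, jaws towards x (35 mm), handles towards -x (100 mm).
- phone: Bystander: black phone, 72 x 150 x 9 mm, flat on the bench beyond the stand, origin at the centre of its underside, long side along y.
There are look-alikes about, which are no part of the job. Of the things that look like the stand, take the one that is farthest to the robot's right at the start.

How it is judged:
On the way, in this order (a step that is already met when the one before it is completed fails the run):
1. The large blue reel is threaded on the hook (z of large_reel_center in the frame of hook between 0.01 and 0.08 m and x of large_reel_center in the frame of hook between -0.006 and 0.006 m and y of large_reel_center in the frame of hook between -0.006 and 0.006 m), for 0.2 s.
2. The medium orange reel is threaded on the hook in front of the blue one (all of step 1 and z of medium_reel_center in the frame of hook between 0.03 and 0.085 m and x of medium_reel_center in the frame of hook between -0.006 and 0.006 m and y of medium_reel_center in the frame of hook between -0.006 and 0.006 m), for 0.2 s.
At the end, for the whole second after the job is handed in: Blue, orange, green reels nested on the hook, feet to the stop: centres 20.5, 40.5, 60.5 mm (within 3) up the rod from the stop, within 5 mm of its axis and 0.15 rad of square; brake collar within 3 mm of the stop; at rest, released (z of large_reel_center in the frame of hook between 0.0175 and 0.0235 m and x of large_reel_center in the frame of hook between -0.005 and 0.005 m and y of large_reel_center in the frame of hook between -0.005 and 0.005 m and angle between the z axis of each of large_reel_center, medium_reel_center, small_reel_center and the z axis of hook, either way round below 0.15 rad and angle between each of large_reel_center, medium_reel_center, small_reel_center's own z axis and vertical below 1.2 rad and linear speed of each of large_reel, medium_reel, small_reel below 0.02 m/s and z of medium_reel_center in the frame of hook between 0.0375 and 0.0435 m and x of medium_reel_center in the frame of hook between -0.005 and 0.005 m and y of medium_reel_center in the frame of hook between -0.005 and 0.005 m and z of small_reel_center in the frame of hook between 0.0575 and 0.0635 m and x of small_reel_center in the frame of hook between -0.005 and 0.005 m and y of small_reel_center in the frame of hook between -0.005 and 0.005 m and value of joint brake below 0.003 m); the robot touches nothing.
It fails at once if A bystander (meter, cutters or phone) is moved more than 20 mm (distance of any of meter, cutters, phone from where it was at the start of the episode above 0.02 m).
It fails at once if The stand with its hook is loaded with more than 80 N (contact force between stand and anything else above 80 N).
It also fails if it takes over 72 s, if anything falls off the work surface, if the arm or the gripper's body presses on something with over 40 N, if the wrist force passes 120 N, or if a joint passes its speed limit or range.

### The arm

A 6-joint arm with a two-finger parallel gripper is mounted at the origin on the work surface. World frame = base frame: x ahead of the robot, y to its left, z up, the work surface at z = 0. Lengths are in m, angles in rad, forces in N, time in s.
With the tool pointing down it reaches from about 0.35 to 0.925 m from the base axis. Payload 6.4 kg.
Tool frame: the origin (TCP) lies at the very end of the fingers, on their centre line; the grasp point (between the pads) lies 19 mm behind it; z points along the fingers, y is the direction in which the jaws open and shut (so a half turn about z gives the same grasp; the last joint's range is limited). The gripper opens to 85 mm and grips with 20 to 120 N. Pads are 22 mm wide; open, the fingers measure 114 mm over their backs; the gripper's body (76 mm by 85 mm) begins 54 mm behind the grasp point. The pads swing forward as they close: fully open they stand 13 mm farther back than shut.
Start: joints at [-1.32, 0.245, 1.558, -0, 1.339, -0.174], TCP at [0.268, -0.592, 0.231] pointing down, gripper open.
Joint ranges: [-3.13, 3.13], [-1.02, 2.26], [0.13, 2.54], [-0.95, 4.09], [0.21, 2.88], [-2.74, 2.74]. Speed limits (rad/s): [2.57, 2.57, 3.14, 3.14, 3.14, 3.14].

### API

Orientations are given as a unit quaternion [x, y, z, w].
In Python, from rig import * gives the robot as it stands.
- The arm moves only by the tool move_arm, never from a script. Its argument "increments" is a list of rows, each an object of numbers: "fingers": the closure in counts, from 0 (fully open) to 255 (shut); "x", "y", "z": the shift along the tool's x, y, z in m; "turn": the turn about the tool's z in rad. In form: [{"fingers": .., "x": .., "y": .., "z": .., "turn": ..}, ...]. A call has 1 to 12 rows; each row shifts and turns the commanded pose from where the row before left it, along the tool's axes as they then stand; what a row does not reach is not made up. A row lasts 1/8 s, in which the tool goes at most 62.5 mm and 10.7 degrees, less where a joint would pass 70% of its speed; a pose out of reach is approached as far as the arm can. A call is refused whole if a number of a shift passes 0.0625 or a number of a turn 0.188, either way. A call with a gripper value outside its range is refused whole. The fingers move at their own pace and stop on an object; the grip force is fixed at half the most. Time passes only in rows, so rows that do not move let the fingers close. It gives the time, the measured TCP pose, the force and the opening at its end, in the units of the state.
- get_obs(): the state, without advancing time (a new reading comes with each control period).
- read_camera(name): name is "side" or "top" or "wrist"; returns (picture, depth): 420x560x3 uint8, blue, green, red; 420x560 float32, m along the optical axis (not along the pixel's ray), 0 where there is no reading.
- camera_info(name): a dict with "mtx" (3x3 intrinsics, pixels), "xyz" and "rotation" of the camera in the world. Camera axes: x right, y down, z forward; pixel columns grow to the right and rows downward; lengths in m; the calibration is good to about 2 mm. A picture is of the moment at which its call begins: read the wrist's pose just before it. camera_info takes no time and is no camera call; for the wrist camera it gives the pose at the moment of the call.
- hand_in(): hands the job in, once; it reports no verdict.
The state is a dict: "time": time; "q": joint angles; "joint_vel": joint speeds; "joint_efforts": joint torques, N m; "tool_pos": TCP position; "eef_rot": TCP orientation; "ft_force": force on the tool from outside, world axes, zero at the start; "wrist_torque": the same for the moment, N m; "opening": finger opening in m.
Only numpy, scipy, OpenCV 4.12 (cv2) and the standard library are available. Lean on these libraries where they do the work, as an engineer would, in place of code of your own. Each camera call takes 0.05 s, during which the arm holds its last target.

## Working session

There is one attempt and no reset: what is moved stays moved. The work goes in short steps, Python scripts to look and compute and a tool call to move; the robot and the scene stay as the last step left them, time stands still between calls to the robot, and variables do not carry over. Pictures are saved under pics/ and viewed, and the job is handed in when it is done.

Besides the shell and the picture viewer there is one more tool, called after "Call:" as name(argument=value, ...) on one line, values as JSON. move_arm: Moves the arm, as the interface text tells. Its arguments: {"type":"object","properties":{"increments":{"type":"array"}},"required":["increments"]}

```bash
ls; mkdir -p pics; python3 - <<'E'
from rig import *
import cv2,numpy as np
o=get_obs(); print({k:np.round(v,4).tolist() for k,v in o.items()})
for n in ["side","top","wrist"]:
    ci=camera_info(n); print(n,{k:np.round(v,4).tolist() for k,v in ci.items()})
    im,d=read_camera(n); cv2.imwrite(f"pics/{n}0.png",im); np.save(f"pics/{n}0.npy",d)
    np.savez(f"pics/{n}0.npz",im=im,d=d,K=ci["mtx"],t=ci["xyz"],R=np.array(ci["rotation"]))
E
```

```text
pics
{'time': 0.0, 'q': [-1.3201, 0.2458, 1.559, 0.0001, 1.3387, -0.1741], 'joint_vel': [0.0006, 0.0012, 0.0003, -0.0, -0.0007, -0.0004], 'joint_efforts': [0.0033, -42.9499, -32.6128, 0.0, 0.0052, 0.0], 'tool_pos': [0.2678, -0.5917, 0.2302], 'eef_rot': [0.9775, 0.2108, -0.0, -0.001], 'ft_force': [-0.309, -0.1146, 0.2052], 'wrist_torque': [0.0075, 0.0056, -0.0446], 'opening': 0.0851}
side {'mtx': [[394.8351, 0.0, 294.743], [0.0, 394.8351, 213.011], [0.0, 0.0, 1.0]], 'xyz': [0.3634, 0.6226, 0.8326], 'rotation': [-0.1755, 0.9179, -0.3514, 0.0561]}
top {'mtx': [[546.4312, 0.0, 287.1994], [0.0, 546.4312, 200.1187], [0.0, 0.0, 1.0]], 'xyz': [0.4561, 0.013, 1.7774], 'rotation': [0.7161, -0.6972, 0.0264, -0.0211]}
wrist {'mtx': [[327.1925, 0.0, 280.4778], [0.0, 327.1925, 208.4781], [0.0, 0.0, 1.0]], 'xyz': [0.3396, -0.5596, 0.3733], 'rotation': [0.8303, -0.5358, -0.084, 0.1281]}
```

View pics/side0.png

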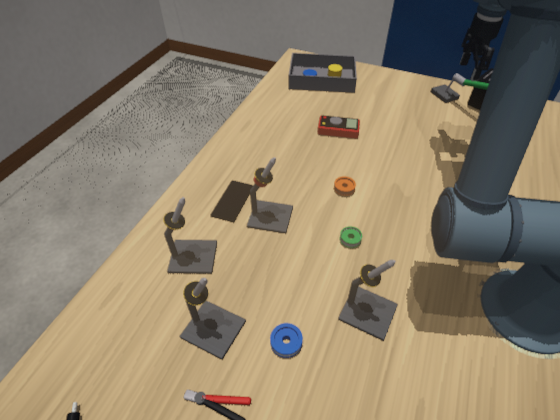

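View pics/top0.png

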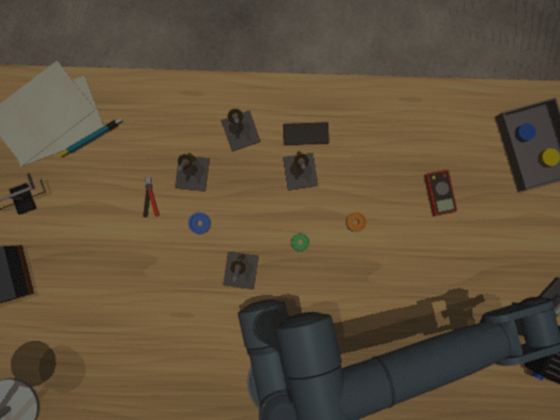

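View pics/wrist0.png

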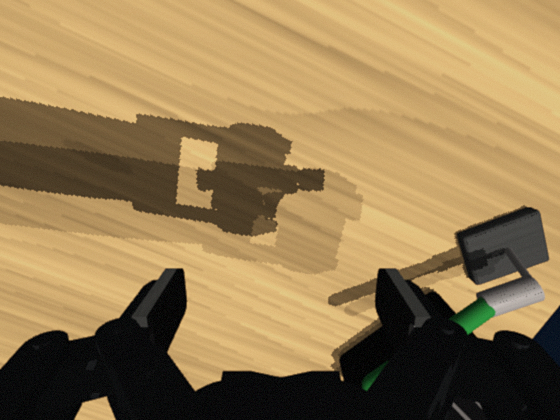

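The top view's up is +x and its right is −y. Four look-alike stands are at top pixels (240,130), (192,172), (300,170) and (240,270). The farthest to the robot's right is (300,170), which has the phone just beyond it. It's at (268,205) in the side view. I'll confirm it in a crop.

```bash
cat > h.py <<'E'
import numpy as np,cv2
from scipy.spatial.transform import Rotation as Rn
def load(n): 
    z=np.load(f"pics/{n}.npz"); return z["im"],z["d"],z["K"],z["t"],Rn.from_quat(z["R"]).as_matrix() if z["R"].size==4 else z["R"].reshape(3,3)
def ray(v,u,w):
    _,_,K,t,R=v; d=R@np.linalg.solve(K,[u,w,1.]); return t,d
def atz(v,u,w,z):
    t,d=ray(v,u,w); return t+d*(z-t[2])/d[2]
def cloud(v):
    im,d,K,t,R=v; g=np.indices(d.shape); uv=np.stack([g[1],g[0],np.ones(d.shape)],-1)
    return (uv@np.linalg.inv(K).T*d[...,None])@R.T+t
def proj(v,P):
    _,_,K,t,R=v; p=(np.atleast_2d(P)-t)@R@K.T; return p[:,:2]/p[:,2:]
def tri(obs):
    A=np.zeros((3,3));b=np.zeros(3)
    for v,u,w in obs:
        t,d=ray(v,u,w); d=d/np.linalg.norm(d); M=np.eye(3)-np.outer(d,d); A+=M;b+=M@t
    X=np.linalg.solve(A,b); return X
def snap(n,name):
    from rig import camera_info,read_camera
    ci=camera_info(n); im,d=read_camera(n)
    np.savez(f"pics/{name}.npz",im=im,d=d,K=ci["mtx"],t=ci["xyz"],R=np.array(ci["rotation"]))
    cv2.imwrite(f"pics/{name}.png",im); return load(name)
def crop(v,u0,u1,w0,w1,s,name):
    cv2.imwrite(f"pics/{name}.png",cv2.resize(v[0][w0:w1,u0:u1],None,fx=s,fy=s,interpolation=cv2.INTER_CUBIC))
E
python3 - <<'E'
from h import *
s=load("side0");t=load("top0")
crop(s,200,300,150,240,6,"c1"); crop(t,270,390,115,265,4,"c2")
for v,n in((s,"s"),(t,"t")):
    C=cloud(v);hsv=cv2.cvtColor(v[0],cv2.COLOR_BGR2HSV)
    for nm,lo,hi in(("blue",100,125),("orange",4,18),("green",45,80)):
        m=(hsv[...,0]>=lo)&(hsv[...,0]<=hi)&(hsv[...,1]>(170 if nm=="orange" else 130))&(hsv[...,2]>60)
        m=m.astype(np.uint8); k,l,st,ce=cv2.connectedComponentsWithStats(m)
        for i in range(1,k):
            if st[i,4]>80:
                P=C[l==i]; print(n,nm,st[i],ce[i].round(1),np.median(P,0).round(3),np.percentile(P[:,2],[5,95]).round(3))
E
```

```text
s blue [271 324  31  30 722] [286.  338.5] [0.497 0.284 0.02 ] [0.016 0.026]
s orange [335 177  20  15 206] [344.5 184. ] [ 0.515 -0.223  0.018] [0.015 0.026]
s green [464  79  25   9 111] [476.3  83.2] [ 0.209 -0.785  0.114] [0.095 0.133]
t blue [519 124  16  16 211] [526.5 131.4] [ 0.817 -0.767  0.036] [0.028 0.042]
t blue [189 214  20  19 257] [198.9 222.7] [0.494 0.284 0.02 ] [0.013 0.029]
t orange [347 213  19  18 249] [355.9 221.5] [ 0.511 -0.222  0.02 ] [0.012 0.029]
```

View pics/c1.png

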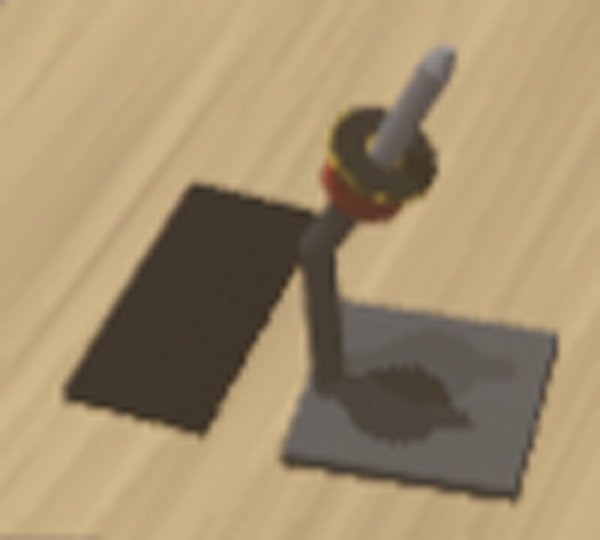

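View pics/c2.png

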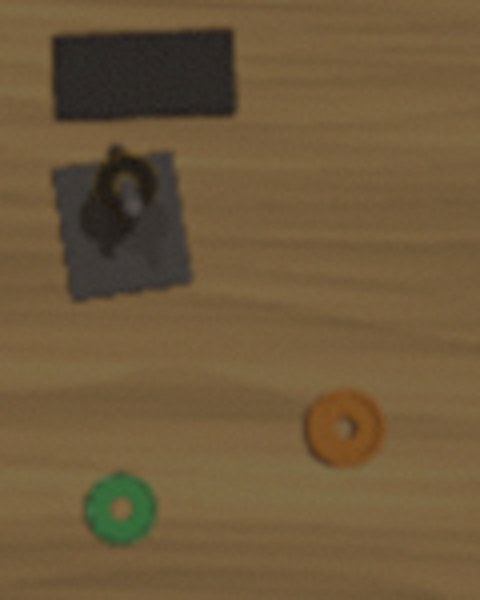

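The crop shows a yellow-banded black collar over a red stop, with the phone behind. That is the stand I want.

```bash
python3 - <<'E'
from h import *
s=load("side0");t=load("top0");w=load("wrist0")
print("wrist axes",w[4].round(3).tolist(), "rel", (w[3]-[.2678,-.5917,.2302]).round(3))
# hook tip
print("tip",tri([(s,273.7,159.0),(t,303.2,166.0)]).round(4))
for c in [(191.5,182),(337,331),(558,335),(515,497),(283,462)]: # side crop base corners
    pass
B=[atz(s,200+a/6,150+b/6,0.010) for a,b in [(558,335),(518,490),(283,458)]]
print("base s",np.round(B,3).tolist())
B2=[atz(t,270+a/4,115+b/4,0.010) for a,b in [(52,170),(173,151),(190,282),(72,299)]]
print("base t",np.round(B2,3).tolist(), np.mean(B2,0).round(4))
for a in range(4): 
    d=B2[(a+1)%4]-B2[a]; print(np.linalg.norm(d).round(4),np.degrees(np.arctan2(d[1],d[0])).round(1))
for nm,P in(("b",(.494,.284)),("o",(.512,-.222))): pass
print("green",atz(t,270+120/4,115+509/4,.02).round(3),atz(s,351,236,.022).round(3))
print("orange",atz(t,270+345/4,115+427/4,.02).round(3))
E
```

```text
wrist axes [[0.412, -0.868, -0.277], [-0.911, -0.393, -0.123], [-0.002, 0.303, -0.953]] rel [0.072 0.032 0.143]
tip [ 0.6614 -0.0408  0.2107]
base s [[0.627, -0.09, 0.01], [0.609, 0.004, 0.01], [0.714, 0.027, 0.01]]
base t [[0.714, 0.019, 0.01], [0.732, -0.079, 0.01], [0.625, -0.096, 0.01], [0.609, -0.0, 0.01]] [ 0.6701 -0.0391  0.01  ]
0.0999 -79.4
0.1081 -171.3
0.0969 99.8
0.1067 10.3
green [ 0.44  -0.043  0.02 ] [ 0.443 -0.037  0.022]
orange [ 0.511 -0.222  0.02 ]
```

Call:
move_arm(increments=[{"fingers":0,"x":0,"y":0,"z":-0.06,"turn":0.125},{"fingers":0,"x":0,"y":0,"z":-0.06,"turn":0.125},{"fingers":0,"x":0.041,"y":-0.043,"z":0,"turn":0},{"fingers":0,"x":0.041,"y":-0.043,"z":0,"turn":0},{"fingers":0,"x":0.041,"y":-0.043,"z":0,"turn":0},{"fingers":0,"x":0.041,"y":-0.043,"z":0,"turn":0},{"fingers":0,"x":0.041,"y":-0.043,"z":0,"turn":0},{"fingers":0,"x":0.041,"y":-0.043,"z":0,"turn":0},{"fingers":0,"x":0.041,"y":-0.043,"z":0,"turn":0},{"fingers":0,"x":0.041,"y":-0.043,"z":0,"turn":0},{"fingers":0,"x":0.041,"y":-0.043,"z":0,"turn":0},{"fingers":0,"x":0.041,"y":-0.043,"z":0,"turn":0}])

```text
time: 1.65
tool_pos: [0.5976, -0.0956, 0.3511]
eef_rot: [0.996, 0.087, -0.0, 0.0]
ft_force: [0.6, -0.4, -0.1]
opening: 0.0852
```

```bash
python3 - <<'E'
from rig import *
from h import *
o=get_obs();print(o["time"],np.round(o["tool_pos"],4),np.round(o["eef_rot"],4),np.round(o["q"],2))
snap("wrist","w1")
E
```

```text
1.65 [ 0.5976 -0.0956  0.3511] [ 9.962e-01  8.730e-02 -1.000e-04  0.000e+00] [-0.35  0.07  1.54 -0.    1.53  1.05]
```

View pics/w1.png

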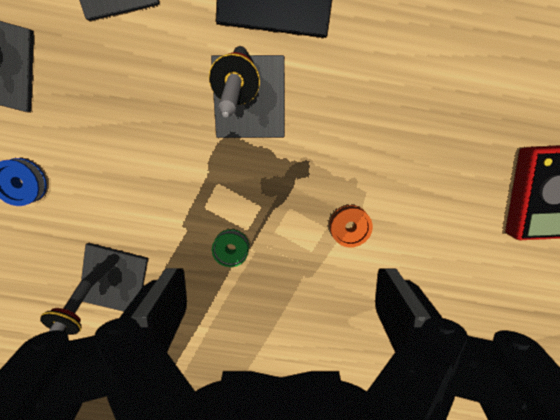

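Call:
move_arm(increments=[{"fingers":0,"x":-0.02,"y":-0.055,"z":0,"turn":0},{"fingers":0,"x":-0.02,"y":-0.055,"z":0,"turn":0},{"fingers":0,"x":0,"y":0,"z":0,"turn":0}])

```text
time: 2.08
tool_pos: [0.5369, 0.0067, 0.3514]
eef_rot: [0.996, 0.089, 0.0, -0.0]
ft_force: [0.4, 0.2, -0.0]
opening: 0.0857
```

```bash
python3 - <<'E'
from rig import *
from h import *
o=get_obs();print(o["time"],np.round(o["tool_pos"],4),np.round(o["eef_rot"],4),np.round(o["joint_vel"],3))
v=snap("wrist","w2")
u=load("w1")
crop(u,180,300,30,150,5,"w1h"); crop(v,240,400,0,150,5,"w2h")
E
```

```text
2.075 [0.5369 0.0067 0.3514] [ 9.96e-01  8.94e-02  1.00e-04 -2.00e-04] [-0.053  0.042 -0.042 -0.019 -0.019 -0.016]
```

View pics/w2.png

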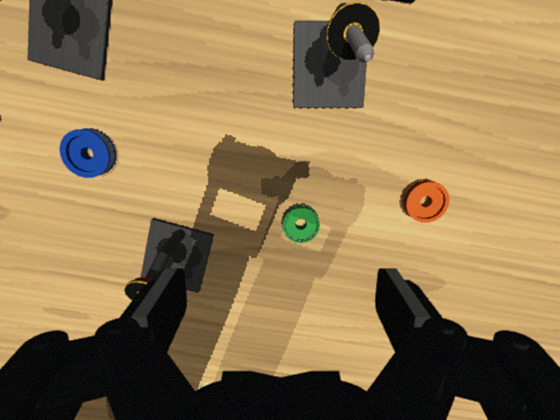

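View pics/w1h.png

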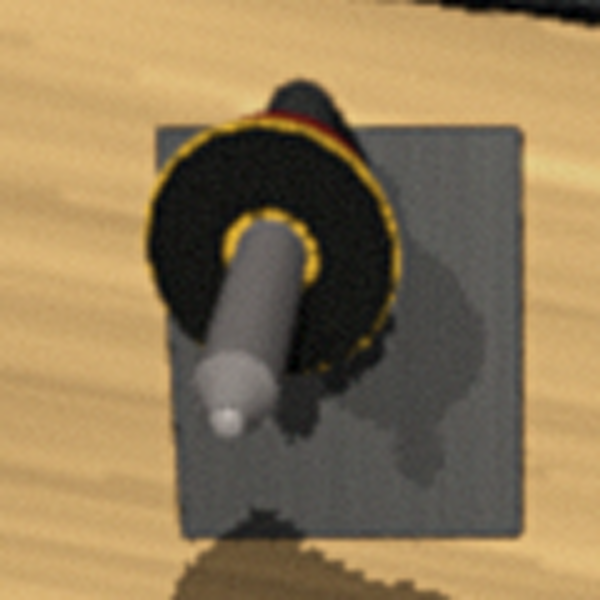

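View pics/w2h.png

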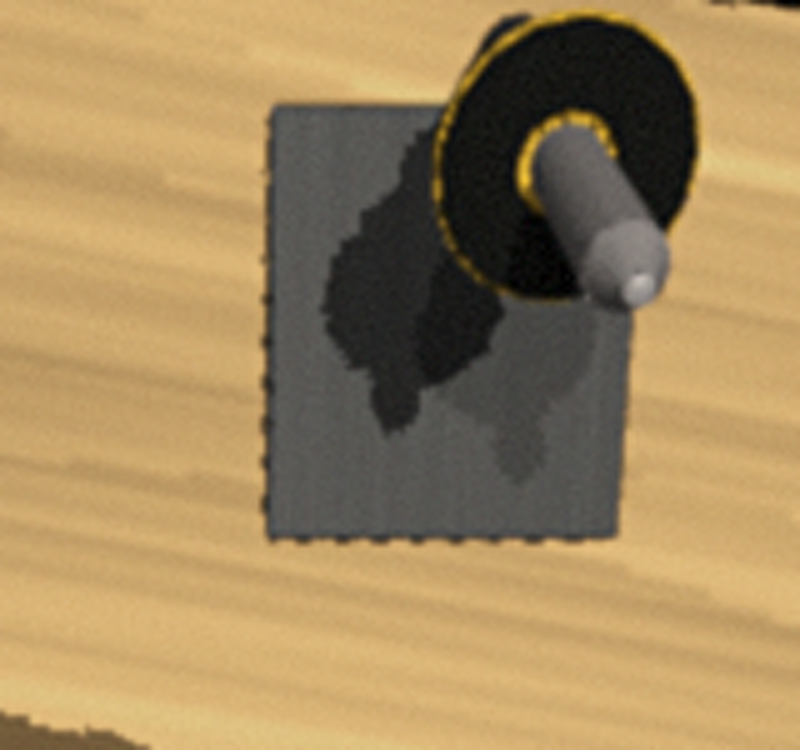

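```bash
python3 - <<'E'
from h import *
v1=load("w1");v2=load("w2")
for n,v in(("w1",v1),("w2",v2)):
    crop(v,190,270,210,290,5,n+"x")
C=np.zeros((600,800,3),np.uint8)
def put(v,u0,w0,x,y):
    C[y:y+300,x:x+260]=cv2.resize(v[0][w0:w0+60,u0:u0+52],(260,300),interpolation=cv2.INTER_CUBIC)
put(v1,0,152,0,0);put(v1,205,218,265,0);put(v1,325,197,530,0)
put(v2,62,124,0,300);put(v2,275,193,265,300);put(v2,400,172,530,300)
cv2.imwrite("pics/reels.png",C)
E
```

```text
(no output)
```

View pics/reels.png

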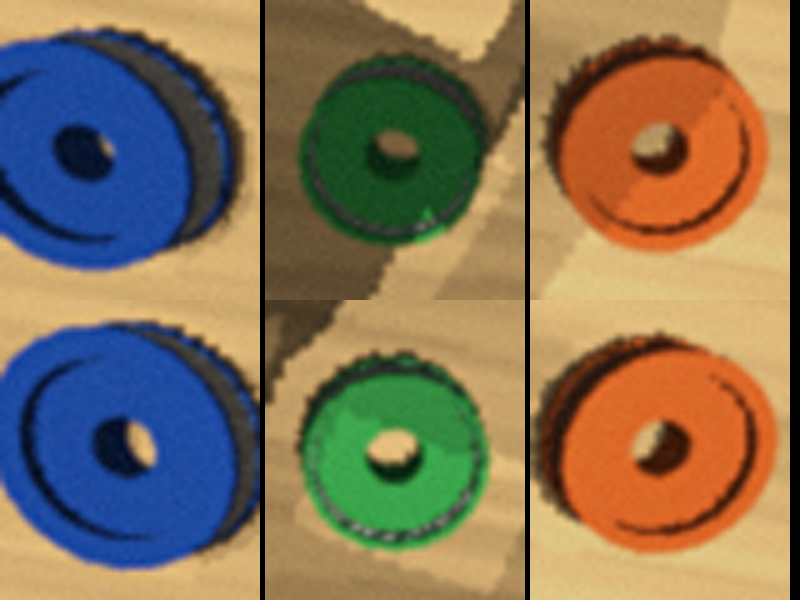

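```bash
python3 - <<'E'
from h import *
a=load("w1");b=load("w2")
T=tri([(a,225.6,114.0),(b,367.6,57.8)]);Cc=tri([(a,180+271/5,30+250/5),(b,240+570/5,165/5)])
print("tip",T.round(4),"collar",Cc.round(4)); d=T-Cc; L=np.linalg.norm(d);d/=L
print("L",L.round(4),"elev",np.degrees(np.arcsin(d[2])).round(1),"yaw",np.degrees(np.arctan2(-d[1],-d[0])).round(1))
for n,z,p,q in(("blue",.019,(17,182.6),(87.2+.3,153.2)),("green",.019,(205+128/5,218+154/5),(275+126/5,193+153/5)),("orange",.019,(325+131/5,197+151/5),(400+131/5,172+147/5))):
    print(n,"bore tri",tri([(a,*p),(b,*q)]).round(4),atz(a,*p,z).round(4),atz(b,*q,z).round(4))
print("rim blue",atz(b,85.5,153.1,.025).round(4))
print("rim green",atz(a,230.4,249.3,.025).round(4),atz(b,275+130/5,193+157/5,.025).round(4))
print("rim orange",atz(a,325+132/5,197+154/5,.025).round(4),atz(b,400+138/5,172+150/5,.025).round(4))
# base corners
W=[atz(a,180+x/5,30+y/5,.01) for x,y in [(157,127),(522,127),(522,537),(183,537)]]
W2=[atz(b,240+x/5,y/5,.01) for x,y in [(272,105),(630,105),(617,537),(268,540)]]
for w in (W,W2):
    print(np.round(w,3).tolist(),np.mean(w,0).round(4),[np.degrees(np.arctan2(*(w[(i+1)%4]-w[i])[[1,0]])).round(1) for i in range(4)])
E
```

```text
tip [ 0.66   -0.0391  0.2182] collar [ 0.6887 -0.0343  0.1573]
L 0.0675 elev 64.4 yaw 9.5
blue bore tri [0.4994 0.2817 0.0232] [0.4978 0.285  0.019 ] [0.4984 0.2841 0.019 ]
green bore tri [ 0.4448 -0.0409  0.0148] [ 0.4462 -0.0415  0.019 ] [ 0.4467 -0.0401  0.019 ]
orange bore tri [ 0.5155 -0.2209  0.0193] [ 0.5151 -0.2212  0.019 ] [ 0.5158 -0.2208  0.019 ]
rim blue [0.4995 0.2836 0.025 ]
rim green [ 0.4482 -0.0418  0.025 ] [ 0.4478 -0.0408  0.025 ]
rim orange [ 0.5162 -0.2199  0.025 ] [ 0.5165 -0.2201  0.025 ]
[[0.721, 0.021, 0.01], [0.738, -0.076, 0.01], [0.631, -0.095, 0.01], [0.614, 0.002, 0.01]] [ 0.6759 -0.037   0.01  ] [np.float64(-80.0), np.float64(-169.8), np.float64(100.0), np.float64(10.3)]
[[0.72, 0.022, 0.01], [0.737, -0.071, 0.01], [0.631, -0.095, 0.01], [0.613, 0.002, 0.01]] [ 0.6753 -0.0355  0.01  ] [np.float64(-79.8), np.float64(-167.2), np.float64(100.7), np.float64(10.4)]
```

Call:
move_arm(increments=[{"fingers":0,"x":0.003,"y":-0.056,"z":0.015,"turn":0},{"fingers":0,"x":0.003,"y":-0.056,"z":0.015,"turn":0},{"fingers":0,"x":0.002,"y":-0.056,"z":0.015,"turn":0},{"fingers":0,"x":0.002,"y":-0.056,"z":0.015,"turn":0},{"fingers":0,"x":0.002,"y":-0.055,"z":0.015,"turn":0},{"fingers":0,"x":0,"y":0,"z":0.06,"turn":0},{"fingers":0,"x":0,"y":0,"z":0.06,"turn":0},{"fingers":0,"x":0,"y":0,"z":0,"turn":0}])

```text
time: 3.12
tool_pos: [0.4986, 0.2788, 0.1506]
eef_rot: [0.996, 0.087, -0.006, 0.001]
ft_force: [0.4, 0.2, 0.1]
opening: 0.0857
```

```bash
python3 - <<'E'
from rig import *
from h import *
o=get_obs();print(o["time"],np.round(o["tool_pos"],4),np.round(o["eef_rot"],4),np.round(o["q"],3))
snap("wrist","w3")
E
```

```text
3.125 [0.4986 0.2788 0.1506] [ 0.9962  0.0867 -0.0058  0.0014] [ 0.312  0.157  1.816 -0.     1.181  1.709]
```

View pics/w3.png

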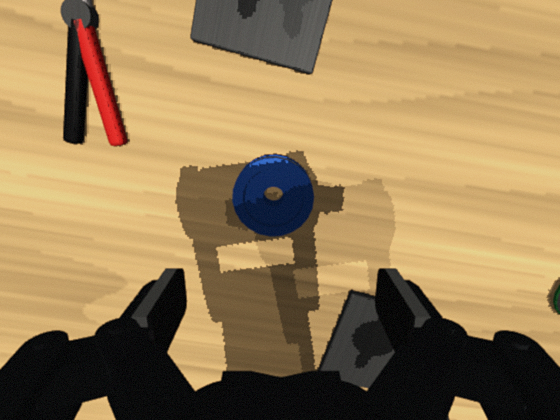

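```bash
python3 - <<'E'
from h import *
a=load("w3")
C=cv2.resize(a[0][145:245,220:330],None,fx=6,fy=6,interpolation=cv2.INTER_CUBIC);cv2.imwrite("pics/w3c.png",C)
print(atz(a,273,195,.025).round(4),atz(a,274,193.5,.019).round(4))
E
```

```text
[0.5012 0.2859 0.025 ] [0.501  0.2851 0.019 ]
```

View pics/w3c.png

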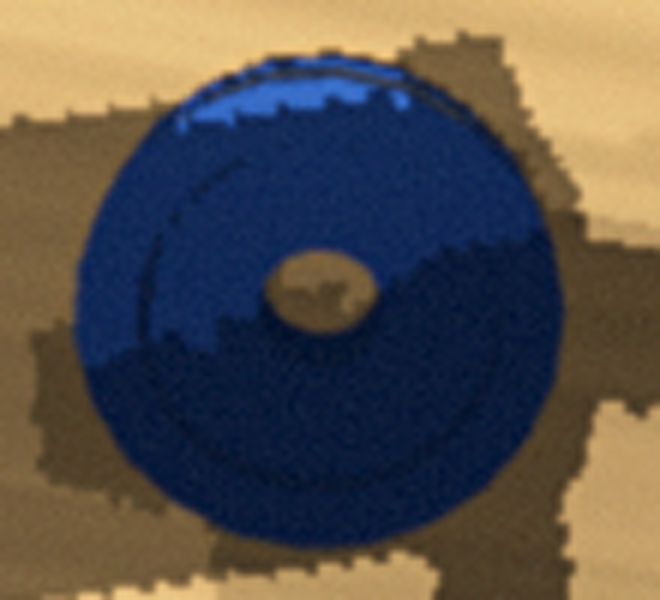

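Call:
move_arm(increments=[{"fingers":0,"x":0.003,"y":-0.006,"z":0.05,"turn":0},{"fingers":0,"x":0,"y":0,"z":0.05,"turn":0},{"fingers":0,"x":0,"y":0,"z":0.035,"turn":0},{"fingers":0,"x":0,"y":0,"z":0.012,"turn":0},{"fingers":0,"x":0,"y":0,"z":0,"turn":0}])

```text
time: 3.8
tool_pos: [0.5056, 0.2874, 0.0113]
eef_rot: [0.996, 0.087, 0.001, -0.0]
ft_force: [0.1, -0.3, 0.2]
opening: 0.0854
```

```bash
python3 - <<'E'
from rig import *
from h import *
o=get_obs();print(o["time"],np.round(o["tool_pos"],4),np.round(o["eef_rot"],4),np.round(o["ft_force"],1))
snap("wrist","w4")
E
```

```text
3.8 [0.5056 0.2874 0.0113] [ 9.962e-01  8.700e-02  1.500e-03 -4.000e-04] [ 0.1 -0.3  0.2]
```

View pics/w4.png

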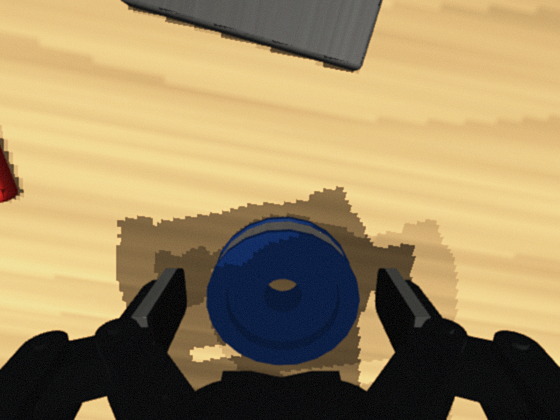

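Call:
move_arm(increments=[{"fingers":0,"x":-0.0055,"y":0.0015,"z":0.009,"turn":0},{"fingers":0,"x":0,"y":0,"z":0,"turn":0},{"fingers":0,"x":0,"y":0,"z":0,"turn":0}])

```text
time: 4.22
tool_pos: [0.4985, 0.2848, 0.0007]
eef_rot: [0.996, 0.087, 0.0, -0.0]
ft_force: [0.2, -0.5, -0.1]
opening: 0.0851
```

```bash
python3 - <<'E'
from rig import *
from h import *
o=get_obs();print(o["time"],np.round(o["tool_pos"],4),np.round(o["eef_rot"],4),np.round(o["ft_force"],1))
v=snap("wrist","w5"); snap("side","s5")
C=cloud(v)
for p in[(283,350),(215,300),(350,300),(175,285),(390,285),(180,272)]: print(p,C[p[1],p[0]].round(3))
E
```

```text
4.225 [0.4985 0.2848 0.0007] [ 9.962e-01  8.730e-02  3.000e-04 -1.000e-04] [ 0.2 -0.5 -0.1]
(283, 350) [0.473 0.279 0.023]
(215, 300) [0.494 0.312 0.025]
(350, 300) [0.504 0.257 0.025]
(175, 285) [0.5   0.329 0.027]
(390, 285) [0.517 0.245 0.031]
(180, 272) [0.501 0.329 0.019]
```

View pics/w5.png

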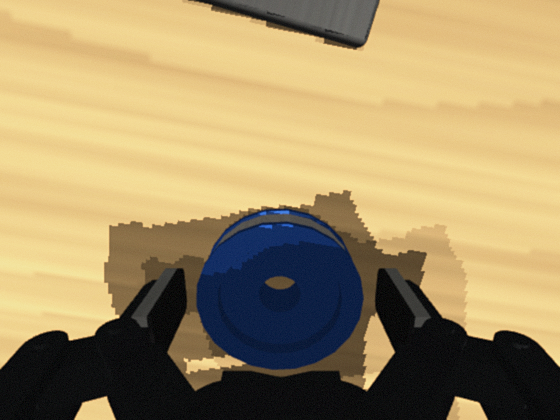

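```bash
python3 - <<'E'
from h import *
a=load("w5")
cv2.imwrite("pics/w5c.png",cv2.resize(a[0][200:380,160:410],None,fx=3.2,fy=3.2,interpolation=cv2.INTER_CUBIC))
R=a[4]
def rim(c,z,r):
    th=np.linspace(0,2*np.pi,120); return np.c_[c[0]+r*np.cos(th),c[1]+r*np.sin(th),0*th+z]
for x in (.497,.499,.501,.503):
    p=proj(a,rim((x,.285),.025,.035)); print(x,p.min(0).round(1),p.max(0).round(1))
E
```

```text
0.497 [196.5 226.6] [363.7 371.6]
0.499 [196.9 221.9] [364.9 368.1]
0.501 [197.4 217. ] [366.1 364.5]
0.503 [197.9 212.2] [367.3 361. ]
```

View pics/w5c.png

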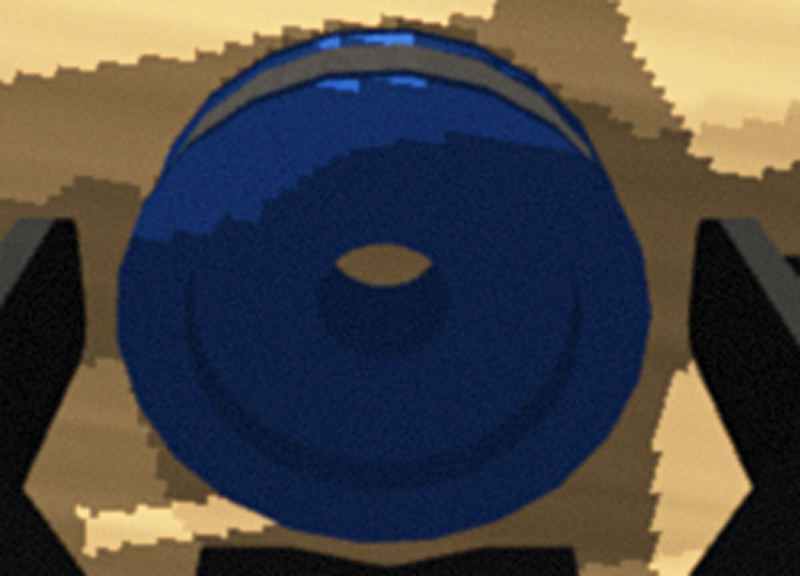

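Call:
move_arm(increments=[{"fingers":255,"x":0,"y":0,"z":0,"turn":0},{"fingers":255,"x":0,"y":0,"z":0,"turn":0},{"fingers":255,"x":0,"y":0,"z":0,"turn":0},{"fingers":255,"x":0,"y":0,"z":0,"turn":0}])

```text
time: 4.82
tool_pos: [0.4991, 0.285, 0.0013]
eef_rot: [0.996, 0.087, 0.001, -0.0]
ft_force: [-0.6, -0.3, 5.0]
opening: 0.0676
```

Call:
move_arm(increments=[{"fingers":255,"x":0,"y":0,"z":-0.03,"turn":0},{"fingers":255,"x":0,"y":0,"z":-0.05,"turn":0},{"fingers":255,"x":0,"y":0,"z":-0.06,"turn":0},{"fingers":255,"x":0,"y":0,"z":-0.06,"turn":0},{"fingers":255,"x":0,"y":0,"z":-0.05,"turn":0},{"fingers":255,"x":0,"y":0,"z":-0.03,"turn":0},{"fingers":255,"x":0,"y":0,"z":0,"turn":0}])

```text
time: 5.7
tool_pos: [0.4995, 0.2851, 0.2828]
eef_rot: [0.996, 0.087, 0.003, -0.001]
ft_force: [0.4, 0.3, -1.6]
opening: 0.0677
```

```bash
python3 - <<'E'
from rig import *
from h import *
o=get_obs();print(o["time"],np.round(o["tool_pos"],4),np.round(o["eef_rot"],4),np.round(o["ft_force"],1),o["opening"])
snap("wrist","w6")
E
```

```text
5.7 [0.4995 0.2851 0.2828] [ 9.962e-01  8.730e-02  2.600e-03 -6.000e-04] [ 0.4  0.3 -1.6] 0.06770839380391974
```

View pics/w6.png

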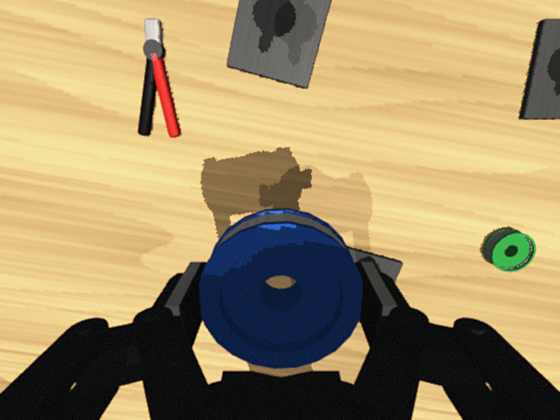

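Call:
move_arm(increments=[{"fingers":255,"x":0.008,"y":0.03,"z":0,"turn":0},{"fingers":255,"x":0.017,"y":0.057,"z":0,"turn":0},{"fingers":255,"x":0.017,"y":0.057,"z":0,"turn":0},{"fingers":255,"x":0.017,"y":0.057,"z":0,"turn":0},{"fingers":255,"x":0.017,"y":0.057,"z":0,"turn":0},{"fingers":255,"x":0.017,"y":0.057,"z":0,"turn":0},{"fingers":255,"x":0.0087,"y":0.032,"z":0,"turn":0},{"fingers":255,"x":0,"y":0,"z":0,"turn":0},{"fingers":255,"x":0,"y":0,"z":0,"turn":0}])

```text
time: 6.88
tool_pos: [0.6579, -0.0386, 0.2777]
eef_rot: [0.996, 0.087, -0.002, -0.001]
ft_force: [-0.8, 0.0, -1.3]
opening: 0.0677
```

```bash
python3 - <<'E'
from rig import *
from h import *
o=get_obs();print(o["time"],np.round(o["tool_pos"],4),np.round(o["eef_rot"],4),np.round(o["ft_force"],1),o["opening"])
v=snap("wrist","w7"); s=snap("side","s7")
crop(v,200,360,210,360,5,"w7c"); crop(s,220,320,100,220,5,"s7c")
E
```

```text
6.875 [ 0.6579 -0.0386  0.2777] [ 9.962e-01  8.740e-02 -2.000e-03 -8.000e-04] [-0.8  0.  -1.3] 0.0676662252783728
```

View pics/w7c.png

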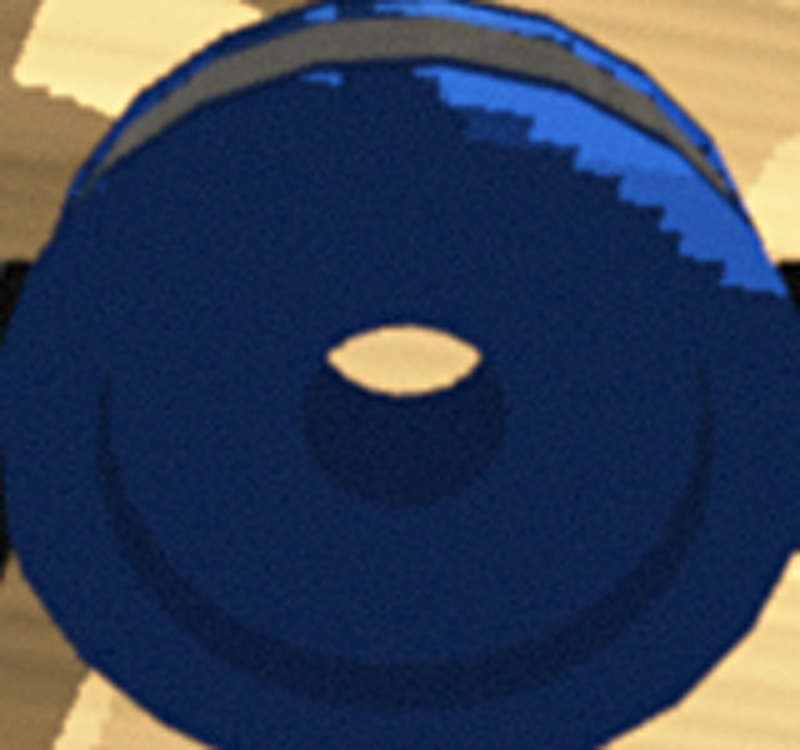

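View pics/s7c.png

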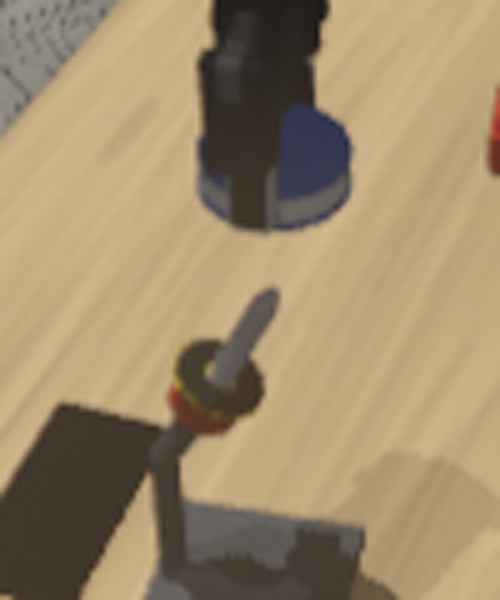

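Call:
move_arm(increments=[{"fingers":255,"x":0.002,"y":0.0005,"z":0.02,"turn":0},{"fingers":255,"x":0,"y":0,"z":0.02,"turn":0},{"fingers":255,"x":0,"y":0,"z":0.012,"turn":0},{"fingers":255,"x":0,"y":0,"z":0,"turn":0},{"fingers":255,"x":0,"y":0,"z":0,"turn":0}])

```text
time: 7.6
tool_pos: [0.6613, -0.0396, 0.2289]
eef_rot: [0.996, 0.087, 0.0, 0.0]
ft_force: [0.5, -0.3, -2.1]
opening: 0.0677
```

```bash
cat > look.py <<'E'
import sys
from rig import *
from h import *
n=sys.argv[1]
o=get_obs();print(o["time"],np.round(o["tool_pos"],4),np.round(o["eef_rot"],4),np.round(o["ft_force"],1),round(o["opening"],4))
v=snap("wrist","w"+n); s=snap("side","s"+n)
a=cv2.resize(v[0][170:380,160:400],None,fx=2.5,fy=2.5,interpolation=cv2.INTER_CUBIC)
b=cv2.resize(s[0][135:240,220:270+10],None,fx=5,fy=5,interpolation=cv2.INTER_CUBIC)[:525,:200]
b=cv2.resize(s[0][130:235,230:300],None,fx=2.85,fy=5,interpolation=cv2.INTER_CUBIC)
b=cv2.resize(s[0][120:225,240:308],(200,309),interpolation=cv2.INTER_CUBIC)
C=np.zeros((525,800,3),np.uint8);C[:,:600]=a;C[:309,600:]=b
cv2.imwrite(f"pics/l{n}.png",C)
E
python3 look.py 8
```

```text
7.6 [ 0.6613 -0.0396  0.2289] [9.962e-01 8.730e-02 5.000e-04 2.000e-04] [ 0.5 -0.3 -2.1] 0.0677
```

View pics/l8.png

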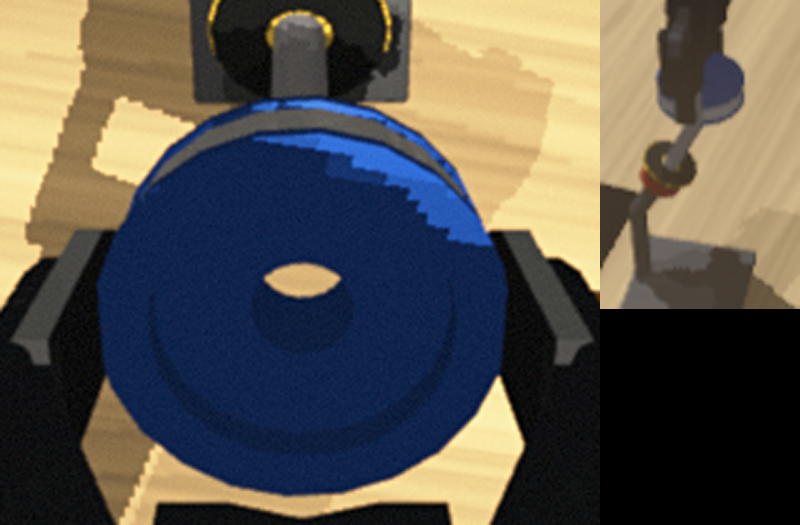

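Call:
move_arm(increments=[{"fingers":255,"x":0.0005,"y":-0.0005,"z":0.006,"turn":0},{"fingers":255,"x":0.001,"y":-0.0005,"z":0.006,"turn":0},{"fingers":255,"x":0,"y":0,"z":0,"turn":0}])

```text
time: 8.07
tool_pos: [0.6618, -0.038, 0.2152]
eef_rot: [0.996, 0.087, -0.001, -0.0]
ft_force: [0.4, 0.6, -2.3]
opening: 0.0674
```

```bash
python3 look.py 9
```

```text
8.075 [ 0.6618 -0.038   0.2152] [ 9.962e-01  8.740e-02 -9.000e-04 -3.000e-04] [ 0.4  0.6 -2.3] 0.0674
```

View pics/l9.png

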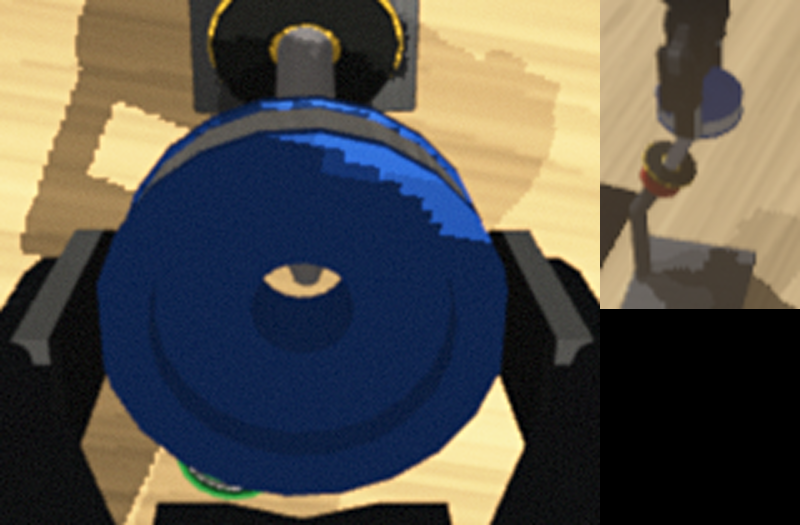

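Call:
move_arm(increments=[{"fingers":255,"x":0.002,"y":0.0005,"z":0.005,"turn":0},{"fingers":255,"x":0.002,"y":0,"z":0.005,"turn":0},{"fingers":255,"x":0,"y":0,"z":0,"turn":0}])

```text
time: 8.55
tool_pos: [0.666, -0.0379, 0.2054]
eef_rot: [0.996, 0.087, -0.001, -0.0]
ft_force: [-0.0, 0.1, -2.1]
opening: 0.0675
```

```bash
python3 look.py 10
```

```text
8.55 [ 0.666  -0.0379  0.2054] [ 9.962e-01  8.730e-02 -7.000e-04 -2.000e-04] [-0.   0.1 -2.1] 0.0675
```

View pics/l10.png

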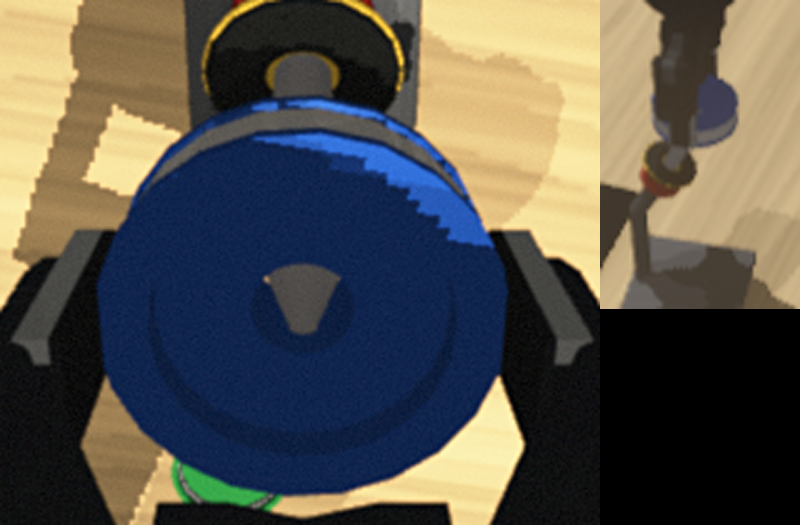

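Call:
move_arm(increments=[{"fingers":255,"x":0.001,"y":0,"z":0.003,"turn":0},{"fingers":255,"x":0,"y":0,"z":0,"turn":0},{"fingers":0,"x":0,"y":0,"z":0,"turn":0},{"fingers":0,"x":0,"y":0,"z":0,"turn":0},{"fingers":0,"x":0,"y":0,"z":0,"turn":0}])

```text
time: 9.28
tool_pos: [0.6676, -0.0378, 0.2037]
eef_rot: [0.996, 0.087, 0.001, 0.0]
ft_force: [-0.3, 0.8, 0.4]
opening: 0.0854
```

```bash
python3 look.py 11
```

```text
9.275 [ 0.6676 -0.0378  0.2037] [9.962e-01 8.730e-02 5.000e-04 1.000e-04] [-0.3  0.8  0.4] 0.0854
```

View pics/l11.png

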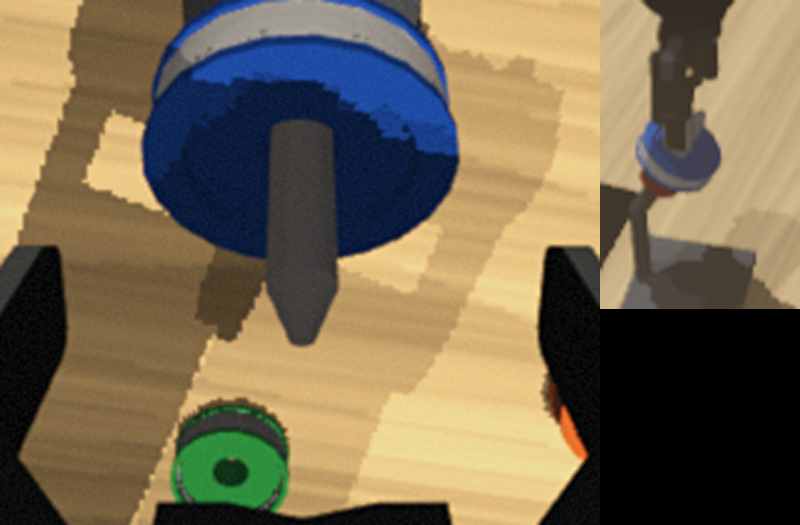

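Call:
move_arm(increments=[{"fingers":0,"x":0,"y":0,"z":-0.04,"turn":0},{"fingers":0,"x":0,"y":0,"z":-0.045,"turn":0},{"fingers":0,"x":-0.0453,"y":0.0384,"z":0,"turn":0},{"fingers":0,"x":-0.0453,"y":0.0384,"z":0,"turn":0},{"fingers":0,"x":-0.0453,"y":0.0384,"z":0,"turn":0},{"fingers":0,"x":-0.0453,"y":0.0384,"z":0,"turn":0},{"fingers":0,"x":0,"y":0,"z":0.055,"turn":0},{"fingers":0,"x":0,"y":0,"z":0.055,"turn":0},{"fingers":0,"x":0,"y":0,"z":0.055,"turn":0},{"fingers":0,"x":0,"y":0,"z":0.055,"turn":0},{"fingers":0,"x":0,"y":0,"z":0,"turn":0},{"fingers":0,"x":0,"y":0,"z":0,"turn":0}])

```text
time: 10.88
tool_pos: [0.517, -0.2215, 0.0706]
eef_rot: [0.996, 0.087, 0.001, 0.001]
ft_force: [0.3, -0.3, 0.8]
opening: 0.0851
```

```bash
python3 look.py 12
```

```text
10.875 [ 0.517  -0.2215  0.0706] [0.9962 0.0873 0.0013 0.0011] [ 0.3 -0.3  0.8] 0.0851
```

View pics/l12.png

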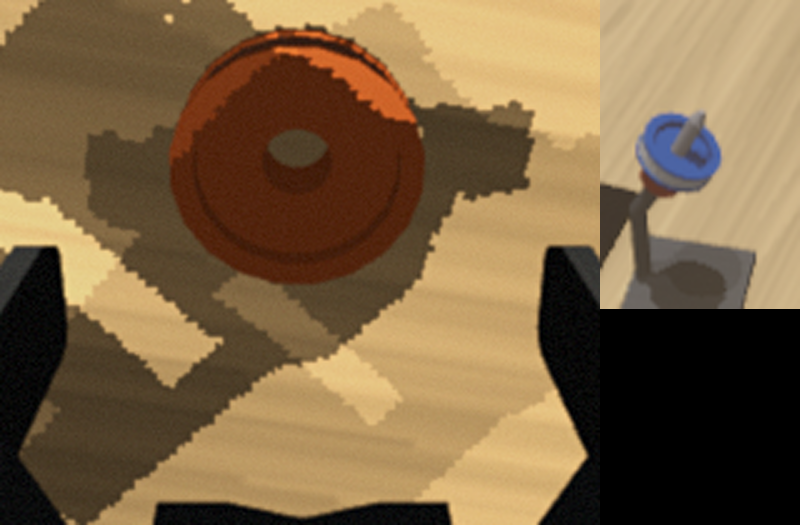

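```bash
cat > fit.py <<'E'
import sys
from h import *
from scipy.optimize import least_squares
# fit.py view r l r b(crop px edges: left,right,bottom) crop scale 2.5 origin 160,170 ; rim z
n,r,z,L,Rr,B=sys.argv[1],*map(float,sys.argv[2:7])
v=load(n);th=np.linspace(0,2*np.pi,200)
obs=np.array([160+L/2.5,160+Rr/2.5,170+B/2.5])
def f(c):
    p=proj(v,np.c_[c[0]+r*np.cos(th),c[1]+r*np.sin(th),0*th+z]); return np.array([p[:,0].min(),p[:,0].max(),p[:,1].max()])-obs
c0=atz(v,*((obs[0]+obs[1])/2,obs[2]-20),z)[:2]
s=least_squares(f,c0);print(s.x.round(4),s.fun.round(2))
E
python3 fit.py w12 .032 .025 170 424 284; python3 fit.py w5 .035 .025 92.2 507.8 497
```

```text
[ 0.5161 -0.2204] [-0.64  0.64  0.07]
[0.4984 0.2853] [-0.77  0.77  0.16]
```

Call:
move_arm(increments=[{"fingers":0,"x":-0.0007,"y":-0.0012,"z":0.035,"turn":0},{"fingers":0,"x":0,"y":0,"z":0.025,"turn":0},{"fingers":0,"x":0,"y":0,"z":0.01,"turn":0},{"fingers":0,"x":0,"y":0,"z":0,"turn":0},{"fingers":0,"x":0,"y":0,"z":0,"turn":0}])

```text
time: 11.6
tool_pos: [0.5159, -0.2203, 0.0]
eef_rot: [0.996, 0.087, 0.001, 0.001]
ft_force: [-0.4, -0.4, 0.6]
opening: 0.0852
```

```bash
python3 look.py 13
```

```text
11.6 [ 0.5159 -0.2203  0.    ] [0.9962 0.0873 0.0012 0.001 ] [-0.4 -0.4  0.6] 0.0852
```

View pics/l13.png

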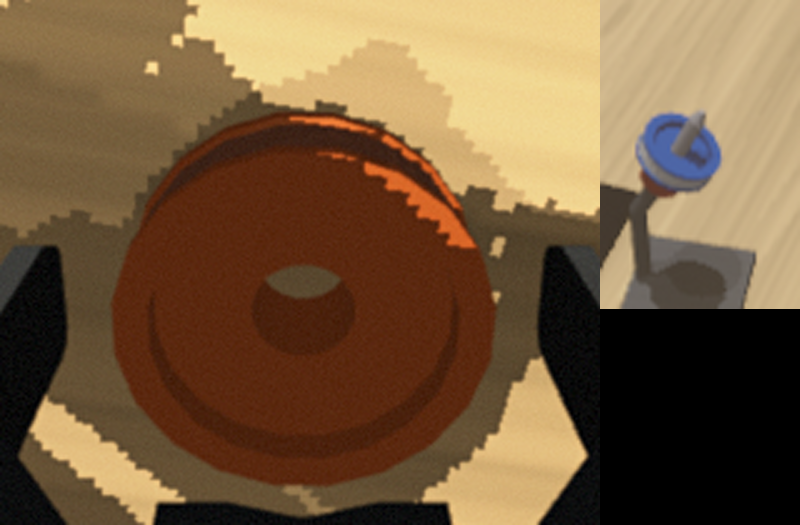

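Call:
move_arm(increments=[{"fingers":255,"x":0,"y":0,"z":0,"turn":0},{"fingers":255,"x":0,"y":0,"z":0,"turn":0},{"fingers":255,"x":0,"y":0,"z":0,"turn":0},{"fingers":255,"x":0,"y":0,"z":0,"turn":0},{"fingers":255,"x":0,"y":0,"z":-0.03,"turn":0},{"fingers":255,"x":0,"y":0,"z":-0.05,"turn":0},{"fingers":255,"x":0,"y":0,"z":-0.06,"turn":0},{"fingers":255,"x":0,"y":0,"z":-0.06,"turn":0},{"fingers":255,"x":0,"y":0,"z":-0.05,"turn":0},{"fingers":255,"x":0,"y":0,"z":-0.03,"turn":0}])

```text
time: 12.95
tool_pos: [0.5151, -0.2198, 0.2815]
eef_rot: [0.996, 0.087, 0.001, 0.001]
ft_force: [0.6, -0.7, -2.3]
opening: 0.0624
```

Call:
move_arm(increments=[{"fingers":255,"x":0.022,"y":-0.019,"z":0,"turn":0},{"fingers":255,"x":0.0434,"y":-0.0384,"z":0,"turn":0},{"fingers":255,"x":0.0434,"y":-0.0384,"z":0,"turn":0},{"fingers":255,"x":0.0434,"y":-0.0384,"z":0,"turn":0},{"fingers":255,"x":0.0214,"y":-0.0192,"z":0,"turn":0},{"fingers":255,"x":0,"y":0,"z":0,"turn":0},{"fingers":255,"x":0,"y":0,"z":0,"turn":0}])

```text
time: 13.82
tool_pos: [0.6583, -0.0387, 0.2777]
eef_rot: [0.996, 0.087, -0.001, -0.0]
ft_force: [0.4, 0.3, -1.6]
opening: 0.0621
```

```bash
python3 look.py 14
```

```text
13.825 [ 0.6583 -0.0387  0.2777] [ 9.962e-01  8.720e-02 -6.000e-04 -0.000e+00] [ 0.4  0.3 -1.6] 0.0621
```

View pics/l14.png

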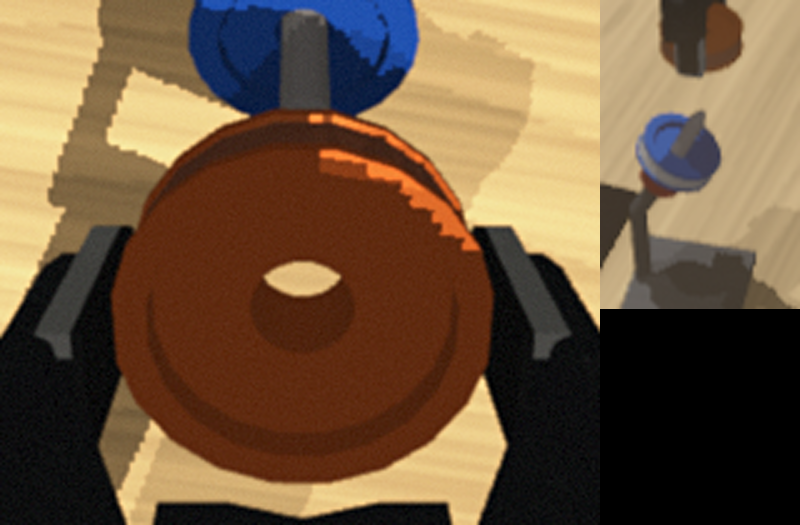

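Call:
move_arm(increments=[{"fingers":255,"x":0.003,"y":0.0005,"z":0.025,"turn":0},{"fingers":255,"x":0,"y":0,"z":0.025,"turn":0},{"fingers":255,"x":0.0005,"y":-0.0005,"z":0.006,"turn":0},{"fingers":255,"x":0.0005,"y":-0.0005,"z":0.006,"turn":0},{"fingers":255,"x":0,"y":0,"z":0,"turn":0},{"fingers":255,"x":0,"y":0,"z":0,"turn":0}])

```text
time: 14.68
tool_pos: [0.6633, -0.0373, 0.2174]
eef_rot: [0.996, 0.087, 0.001, 0.0]
ft_force: [-0.0, -0.2, -2.2]
opening: 0.0623
```

```bash
python3 look.py 15
```

```text
14.675 [ 0.6633 -0.0373  0.2174] [9.962e-01 8.730e-02 8.000e-04 3.000e-04] [-0.  -0.2 -2.2] 0.0623
```

View pics/l15.png

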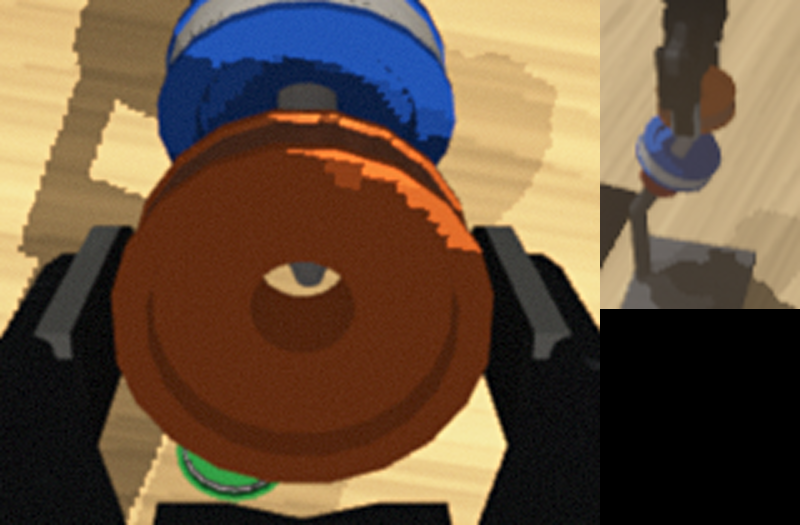

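Call:
move_arm(increments=[{"fingers":255,"x":0.002,"y":0.001,"z":0.005,"turn":0},{"fingers":255,"x":0.002,"y":0,"z":0.005,"turn":0},{"fingers":255,"x":0.0005,"y":0,"z":0.004,"turn":0},{"fingers":255,"x":0,"y":0,"z":0,"turn":0}])

```text
time: 15.28
tool_pos: [0.6659, -0.038, 0.2012]
eef_rot: [0.996, 0.087, -0.003, 0.0]
ft_force: [-6.7, -3.3, -0.0]
opening: 0.0624
```

```bash
python3 look.py 16
```

```text
15.275 [ 0.6659 -0.038   0.2012] [ 9.962e-01  8.720e-02 -2.600e-03  3.000e-04] [-6.7 -3.3 -0. ] 0.0624
```

View pics/l16.png

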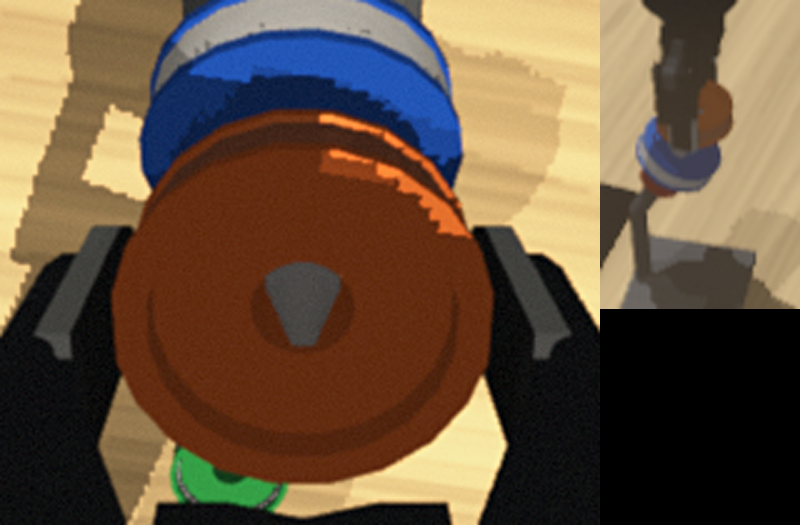

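Call:
move_arm(increments=[{"fingers":0,"x":0,"y":0,"z":-0.001,"turn":0},{"fingers":0,"x":0,"y":0,"z":0,"turn":0},{"fingers":0,"x":0,"y":0,"z":0,"turn":0},{"fingers":0,"x":0,"y":0,"z":0,"turn":0}])

```text
time: 15.88
tool_pos: [0.6676, -0.0372, 0.2035]
eef_rot: [0.996, 0.087, 0.0, 0.0]
ft_force: [0.4, -0.3, 0.0]
opening: 0.0851
```

```bash
python3 look.py 17
```

```text
15.875 [ 0.6676 -0.0372  0.2035] [9.962e-01 8.740e-02 2.000e-04 0.000e+00] [ 0.4 -0.3  0. ] 0.0851
```

View pics/l17.png

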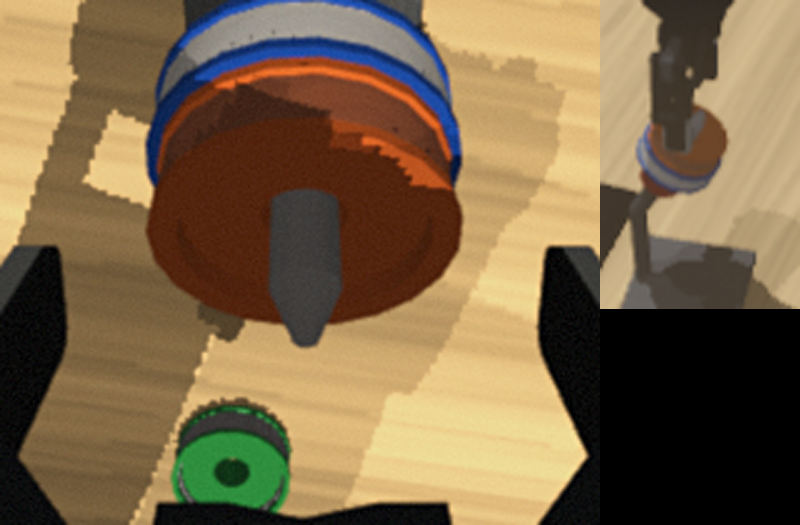

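Call:
move_arm(increments=[{"fingers":0,"x":0,"y":0,"z":-0.04,"turn":0},{"fingers":0,"x":0,"y":0,"z":-0.045,"turn":0},{"fingers":0,"x":-0.0543,"y":-0.0086,"z":0,"turn":0},{"fingers":0,"x":-0.0543,"y":-0.0086,"z":0,"turn":0},{"fingers":0,"x":-0.0543,"y":-0.0086,"z":0,"turn":0},{"fingers":0,"x":-0.0543,"y":-0.0087,"z":0,"turn":0},{"fingers":0,"x":0,"y":0,"z":0.055,"turn":0},{"fingers":0,"x":0,"y":0,"z":0.055,"turn":0},{"fingers":0,"x":0,"y":0,"z":0.055,"turn":0},{"fingers":0,"x":0,"y":0,"z":0.055,"turn":0},{"fingers":0,"x":0,"y":0,"z":0,"turn":0},{"fingers":0,"x":0,"y":0,"z":0,"turn":0}])

```text
time: 17.48
tool_pos: [0.449, -0.0416, 0.0704]
eef_rot: [0.996, 0.087, 0.001, 0.001]
ft_force: [0.7, 0.6, 0.2]
opening: 0.0851
```

```bash
python3 look.py 18
```

```text
17.475 [ 0.449  -0.0416  0.0704] [9.962e-01 8.730e-02 1.500e-03 7.000e-04] [0.7 0.6 0.2] 0.0851
```

View pics/l18.png

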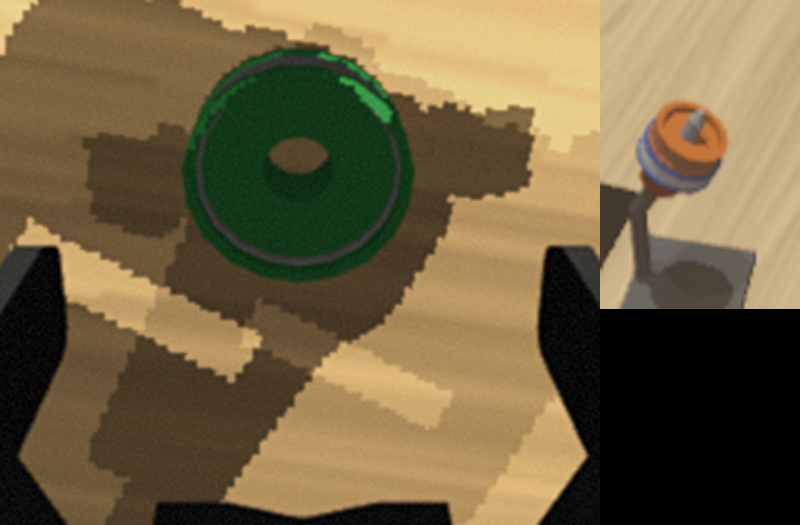

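```bash
python3 fit.py w18 .029 .025 184 413 281
```

```text
[ 0.4463 -0.0412] [-0.72  0.72  0.07]
```

Call:
move_arm(increments=[{"fingers":0,"x":-0.0026,"y":-0.0008,"z":0.035,"turn":0},{"fingers":0,"x":0,"y":0,"z":0.025,"turn":0},{"fingers":0,"x":0,"y":0,"z":0.01,"turn":0},{"fingers":0,"x":0,"y":0,"z":0,"turn":0},{"fingers":0,"x":0,"y":0,"z":0,"turn":0}])

```text
time: 18.2
tool_pos: [0.4461, -0.0412, -0.0003]
eef_rot: [0.996, 0.087, 0.001, 0.001]
ft_force: [0.2, -0.6, 0.3]
opening: 0.0857
```

```bash
python3 look.py 19
```

```text
18.2 [ 4.461e-01 -4.120e-02 -3.000e-04] [9.962e-01 8.740e-02 1.300e-03 6.000e-04] [ 0.2 -0.6  0.3] 0.0857
```

View pics/l19.png

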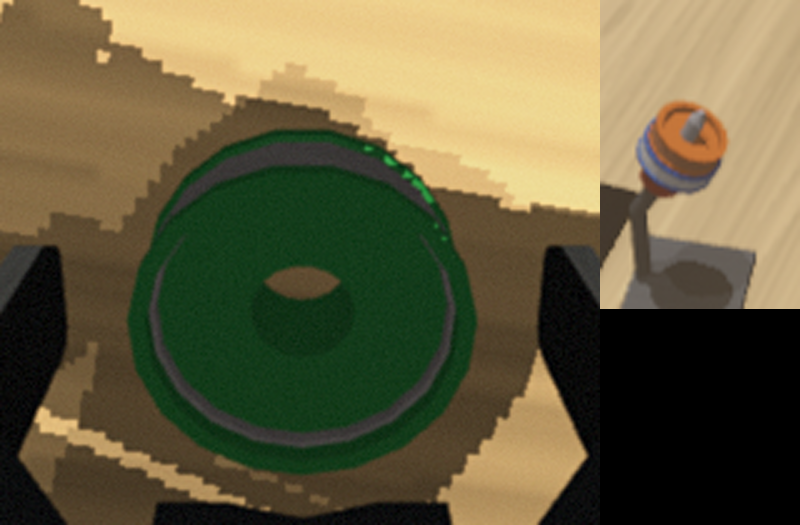

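Call:
move_arm(increments=[{"fingers":255,"x":0,"y":0,"z":0,"turn":0},{"fingers":255,"x":0,"y":0,"z":0,"turn":0},{"fingers":255,"x":0,"y":0,"z":0,"turn":0},{"fingers":255,"x":0,"y":0,"z":0,"turn":0},{"fingers":255,"x":0,"y":0,"z":-0.03,"turn":0},{"fingers":255,"x":0,"y":0,"z":-0.05,"turn":0},{"fingers":255,"x":0,"y":0,"z":-0.06,"turn":0},{"fingers":255,"x":0,"y":0,"z":-0.06,"turn":0},{"fingers":255,"x":0,"y":0,"z":-0.05,"turn":0},{"fingers":255,"x":0,"y":0,"z":-0.03,"turn":0}])

```text
time: 19.55
tool_pos: [0.4453, -0.0409, 0.2813]
eef_rot: [0.996, 0.087, 0.002, 0.001]
ft_force: [0.8, -0.1, -1.3]
opening: 0.0568
```

Call:
move_arm(increments=[{"fingers":255,"x":0.026,"y":0.0043,"z":0,"turn":0},{"fingers":255,"x":0.053,"y":0.0087,"z":0,"turn":0},{"fingers":255,"x":0.053,"y":0.0087,"z":0,"turn":0},{"fingers":255,"x":0.053,"y":0.0087,"z":0,"turn":0},{"fingers":255,"x":0.026,"y":0.0044,"z":0,"turn":0},{"fingers":255,"x":0,"y":0,"z":0,"turn":0},{"fingers":255,"x":0,"y":0,"z":0,"turn":0}])

```text
time: 20.42
tool_pos: [0.6578, -0.0382, 0.2777]
eef_rot: [0.996, 0.087, -0.001, -0.0]
ft_force: [-0.1, -0.1, -1.3]
opening: 0.0566
```

```bash
python3 look.py 20
```

```text
20.425 [ 0.6578 -0.0382  0.2777] [ 9.962e-01  8.730e-02 -7.000e-04 -2.000e-04] [-0.1 -0.1 -1.3] 0.0566
```

View pics/l20.png

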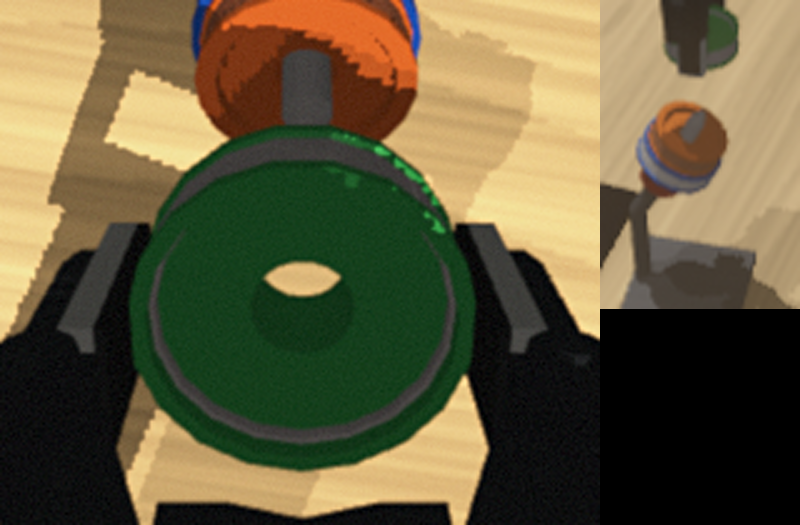

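Call:
move_arm(increments=[{"fingers":255,"x":0.003,"y":0.001,"z":0.025,"turn":0},{"fingers":255,"x":0,"y":0,"z":0.025,"turn":0},{"fingers":255,"x":0.0005,"y":0,"z":0.006,"turn":0},{"fingers":255,"x":0.0005,"y":0,"z":0.006,"turn":0},{"fingers":255,"x":0,"y":0,"z":0,"turn":0},{"fingers":255,"x":0,"y":0,"z":0,"turn":0}])

```text
time: 21.28
tool_pos: [0.6632, -0.0387, 0.2174]
eef_rot: [0.996, 0.087, 0.001, 0.0]
ft_force: [0.5, -0.4, -0.7]
opening: 0.0562
```

```bash
python3 look.py 21
```

```text
21.275 [ 0.6632 -0.0387  0.2174] [9.962e-01 8.730e-02 8.000e-04 2.000e-04] [ 0.5 -0.4 -0.7] 0.0562
```

View pics/l21.png

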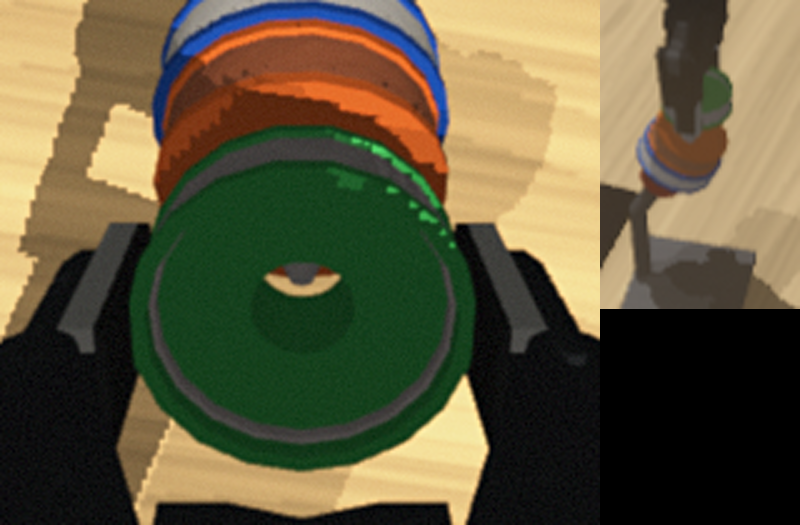

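Call:
move_arm(increments=[{"fingers":255,"x":0.001,"y":0,"z":0.005,"turn":0},{"fingers":255,"x":0.0015,"y":0,"z":0.0055,"turn":0},{"fingers":255,"x":0,"y":0,"z":0,"turn":0},{"fingers":255,"x":0,"y":0,"z":0,"turn":0}])

```text
time: 21.88
tool_pos: [0.6652, -0.0382, 0.2056]
eef_rot: [0.996, 0.087, -0.0, -0.0]
ft_force: [1.2, 0.3, -0.8]
opening: 0.0565
```

```bash
python3 look.py 22
```

```text
21.875 [ 0.6652 -0.0382  0.2056] [ 9.962e-01  8.730e-02 -1.000e-04 -1.000e-04] [ 1.2  0.3 -0.8] 0.0565
```

View pics/l22.png

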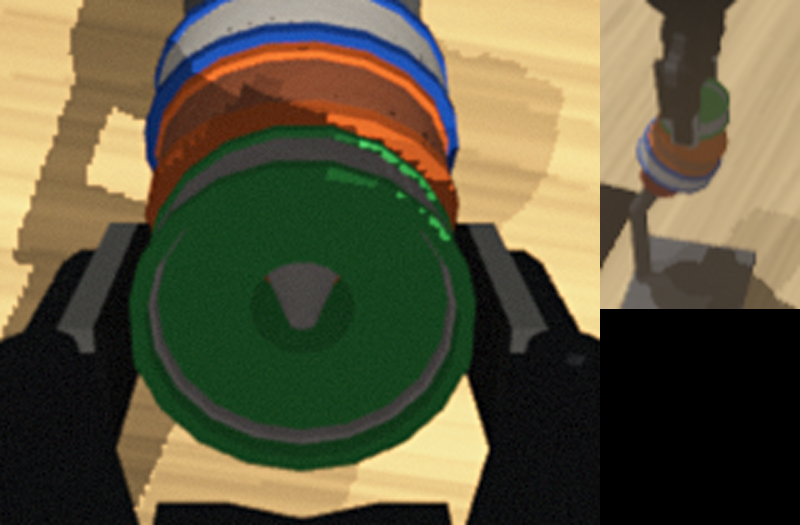

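Call:
move_arm(increments=[{"fingers":0,"x":0,"y":0,"z":0,"turn":0},{"fingers":0,"x":0,"y":0,"z":0,"turn":0},{"fingers":0,"x":0,"y":0,"z":0,"turn":0},{"fingers":0,"x":0,"y":0,"z":0,"turn":0}])

```text
time: 22.48
tool_pos: [0.6652, -0.0382, 0.2059]
eef_rot: [0.996, 0.087, 0.0, 0.0]
ft_force: [0.1, -0.5, 0.4]
opening: 0.0856
```

```bash
python3 look.py 23
```

```text
22.475 [ 0.6652 -0.0382  0.2059] [9.962e-01 8.730e-02 1.000e-04 0.000e+00] [ 0.1 -0.5  0.4] 0.0856
```

View pics/l23.png

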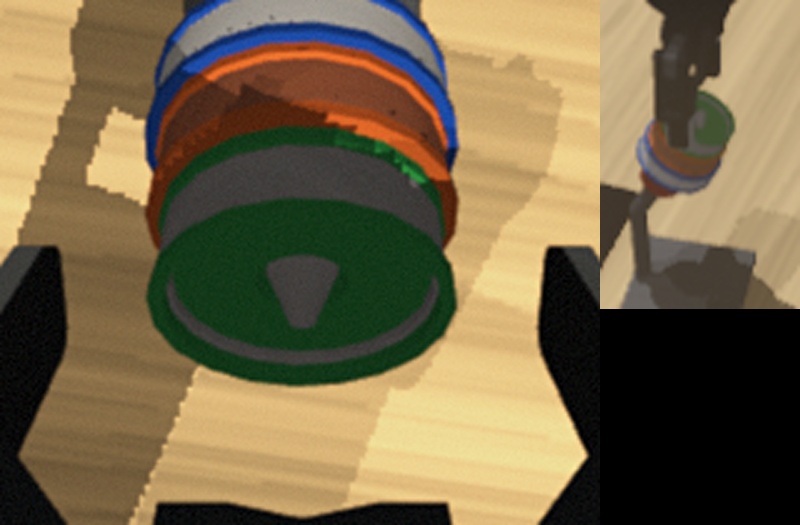

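Call:
move_arm(increments=[{"fingers":0,"x":0,"y":0,"z":-0.03,"turn":0},{"fingers":0,"x":0,"y":0,"z":-0.04,"turn":0},{"fingers":128,"x":-0.015,"y":0,"z":0,"turn":0},{"fingers":128,"x":0,"y":0,"z":0,"turn":0},{"fingers":128,"x":0,"y":0,"z":0,"turn":0},{"fingers":128,"x":0,"y":0,"z":0,"turn":0}])

```text
time: 23.32
tool_pos: [0.6504, -0.0407, 0.2749]
eef_rot: [0.996, 0.087, -0.001, -0.0]
ft_force: [0.2, -0.4, 0.3]
opening: 0.0421
```

```bash
python3 look.py 24; python3 - <<'E'
from h import *
s=load("s24"); crop(s,225,305,110,220,5,"s24c")
E
```

```text
23.325 [ 0.6504 -0.0407  0.2749] [ 9.962e-01  8.730e-02 -6.000e-04 -2.000e-04] [ 0.2 -0.4  0.3] 0.0421
```

View pics/l24.png

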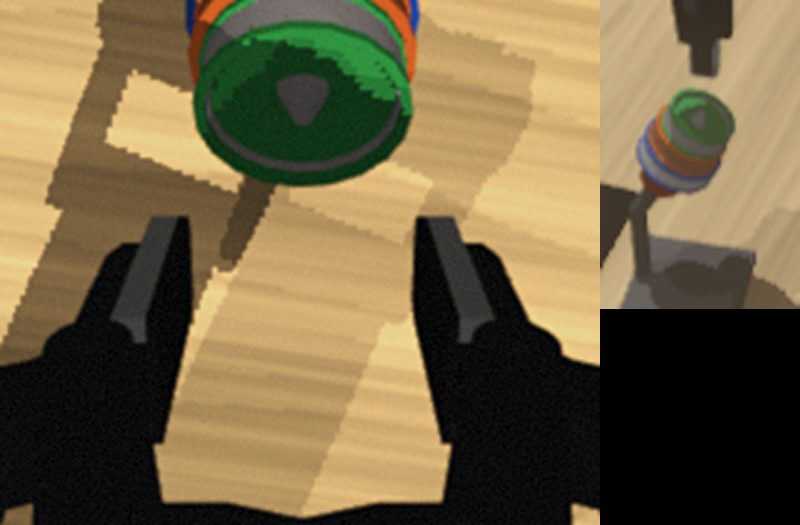

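View pics/s24c.png

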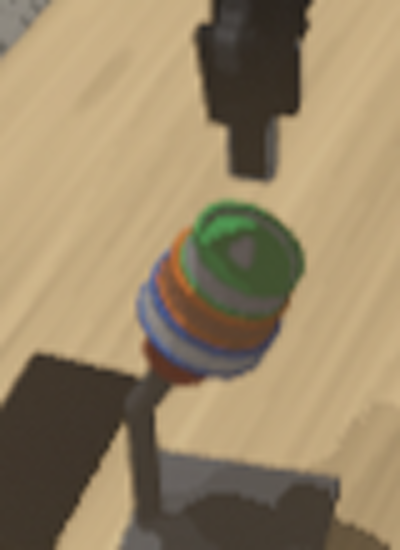

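Call:
move_arm(increments=[{"fingers":113,"x":0,"y":0,"z":0.025,"turn":0},{"fingers":113,"x":0,"y":0,"z":0.025,"turn":0},{"fingers":113,"x":0,"y":0,"z":0,"turn":0},{"fingers":113,"x":0,"y":0,"z":0,"turn":0}])

```text
time: 23.92
tool_pos: [0.651, -0.0409, 0.2269]
eef_rot: [0.996, 0.087, 0.001, 0.0]
ft_force: [-0.1, -0.4, 1.4]
opening: 0.0475
```

```bash
python3 look.py 25; python3 - <<'E'
from h import *
s=load("s25"); crop(s,225,305,110,220,5,"s25c")
E
```

```text
23.925 [ 0.651  -0.0409  0.2269] [9.962e-01 8.730e-02 7.000e-04 2.000e-04] [-0.1 -0.4  1.4] 0.0475
```

View pics/l25.png

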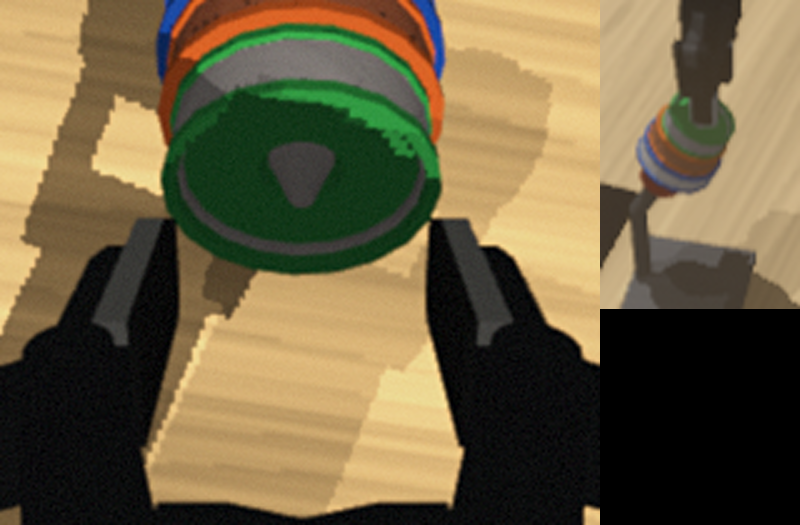

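View pics/s25c.png

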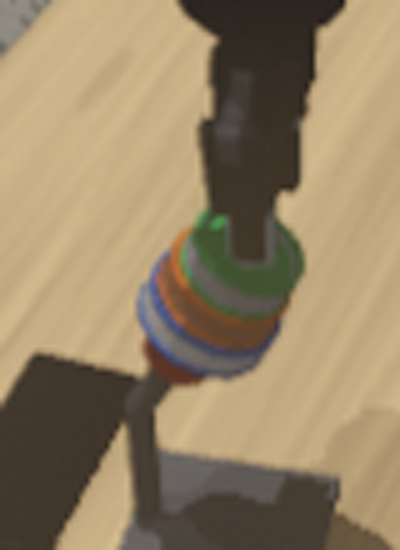

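Call:
move_arm(increments=[{"fingers":113,"x":-0.001,"y":0,"z":0.005,"turn":0},{"fingers":113,"x":0,"y":0,"z":0.003,"turn":0},{"fingers":113,"x":0.001,"y":0,"z":0.002,"turn":0},{"fingers":113,"x":0.001,"y":0,"z":0.002,"turn":0},{"fingers":113,"x":0,"y":0,"z":0,"turn":0}])

```text
time: 24.65
tool_pos: [0.6514, -0.0406, 0.2135]
eef_rot: [0.996, 0.087, -0.0, -0.0]
ft_force: [-0.6, -0.5, 0.9]
opening: 0.0477
```

```bash
python3 look.py 26
```

```text
24.65 [ 0.6514 -0.0406  0.2135] [ 9.962e-01  8.730e-02 -2.000e-04 -1.000e-04] [-0.6 -0.5  0.9] 0.0477
```

View pics/l26.png

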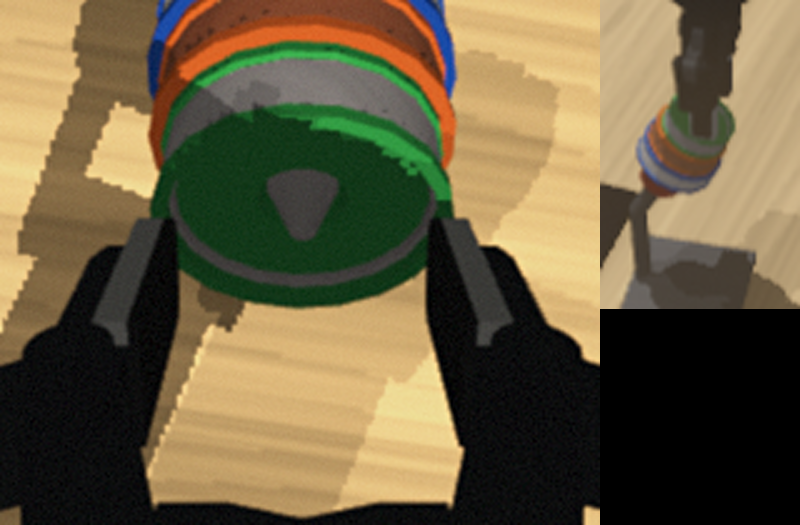

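Call:
move_arm(increments=[{"fingers":113,"x":0.001,"y":0,"z":0.002,"turn":0},{"fingers":113,"x":0.001,"y":0,"z":0.002,"turn":0},{"fingers":113,"x":0.001,"y":0,"z":0.002,"turn":0},{"fingers":113,"x":0.001,"y":0,"z":0.002,"turn":0},{"fingers":113,"x":0,"y":0,"z":0,"turn":0}])

```text
time: 25.38
tool_pos: [0.6555, -0.04, 0.2058]
eef_rot: [0.996, 0.087, 0.0, 0.0]
ft_force: [-1.5, -0.4, 3.4]
opening: 0.0475
```

```bash
python3 look.py 27
```

```text
25.375 [ 0.6555 -0.04    0.2058] [9.962e-01 8.730e-02 2.000e-04 1.000e-04] [-1.5 -0.4  3.4] 0.0475
```

View pics/l27.png

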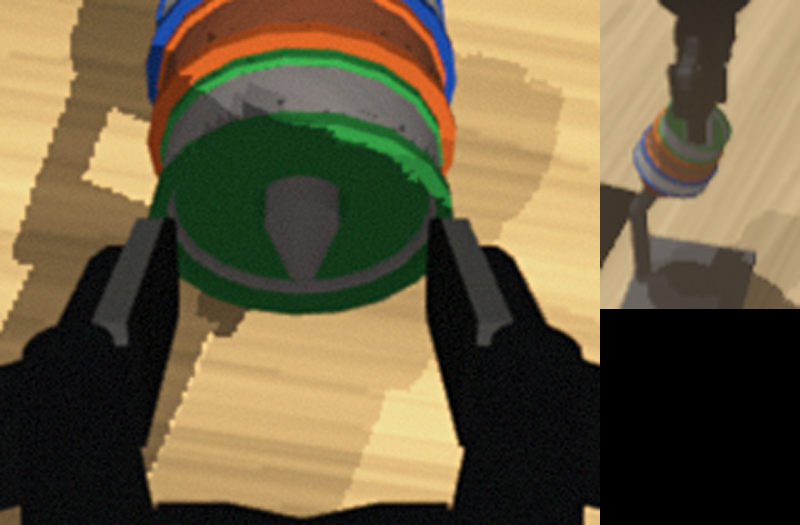

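Call:
move_arm(increments=[{"fingers":113,"x":0.001,"y":0,"z":0.002,"turn":0},{"fingers":113,"x":0.001,"y":0,"z":0.002,"turn":0},{"fingers":113,"x":0.001,"y":0,"z":0.002,"turn":0},{"fingers":113,"x":0,"y":0,"z":0,"turn":0}])

```text
time: 25.98
tool_pos: [0.6578, -0.0397, 0.2026]
eef_rot: [0.996, 0.087, -0.001, 0.0]
ft_force: [-12.2, -0.4, 17.2]
opening: 0.0477
```

Call:
move_arm(increments=[{"fingers":113,"x":0.001,"y":0,"z":0.002,"turn":0},{"fingers":113,"x":0,"y":0,"z":0,"turn":0}])

```text
time: 26.22
tool_pos: [0.6584, -0.0397, 0.2025]
eef_rot: [0.996, 0.088, -0.002, 0.001]
ft_force: [-19.7, -0.1, 24.9]
opening: 0.0476
```

```bash
python3 look.py 28
```

```text
26.225 [ 0.6584 -0.0397  0.2025] [ 9.962e-01  8.750e-02 -1.600e-03  6.000e-04] [-19.7  -0.1  24.9] 0.0476
```

View pics/l28.png

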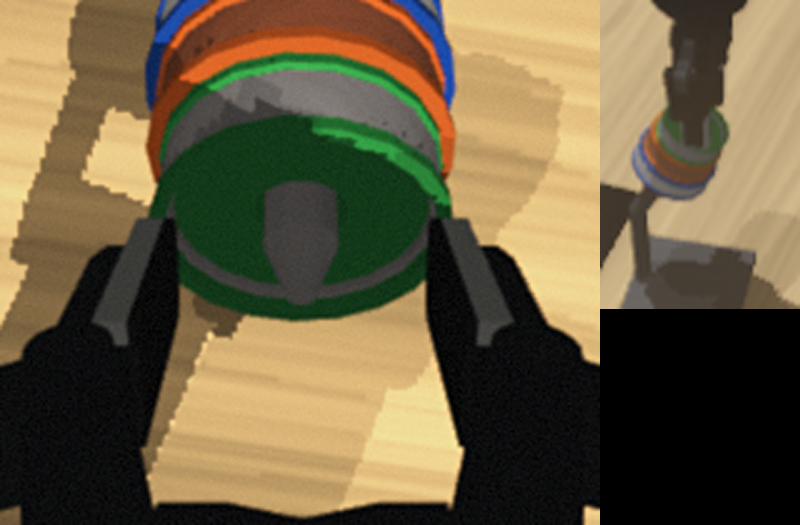

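Call:
move_arm(increments=[{"fingers":113,"x":-0.003,"y":0,"z":-0.006,"turn":0},{"fingers":113,"x":-0.005,"y":0,"z":-0.015,"turn":0},{"fingers":113,"x":-0.01,"y":0,"z":-0.04,"turn":0},{"fingers":0,"x":-0.02,"y":0,"z":-0.05,"turn":0},{"fingers":0,"x":-0.02,"y":0,"z":-0.03,"turn":0},{"fingers":0,"x":0,"y":0,"z":0,"turn":0},{"fingers":0,"x":0,"y":0,"z":0,"turn":0}])

```text
time: 27.2
tool_pos: [0.602, -0.0492, 0.3373]
eef_rot: [0.996, 0.087, -0.001, -0.0]
ft_force: [-0.0, -0.0, -0.3]
opening: 0.0849
```

```bash
python3 look.py 29; python3 - <<'E'
from h import *
s=load("s29"); crop(s,225,305,110,220,5,"s29c")
v=load("w29"); crop(v,180,380,0,150,4,"w29c")
E
```

```text
27.2 [ 0.602  -0.0492  0.3373] [ 9.962e-01  8.730e-02 -8.000e-04 -4.000e-04] [-0.  -0.  -0.3] 0.0849
```

View pics/w29c.png

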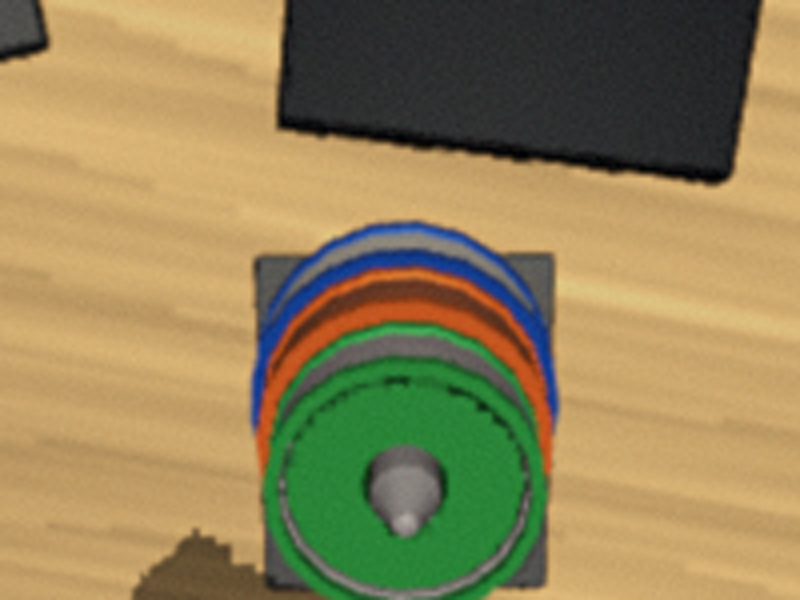

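View pics/s29c.png

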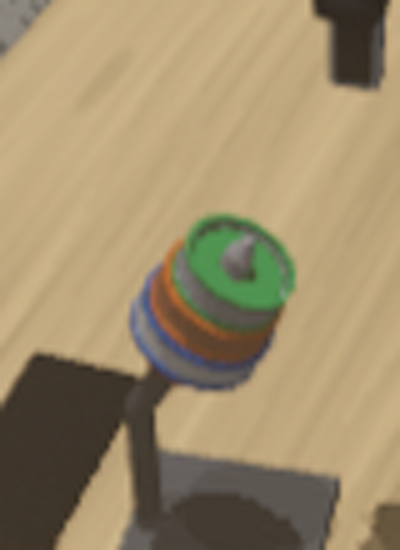

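```bash
python3 - <<'E'
from h import *
v=load("w29");C=cloud(v)
ax=np.array([-.4226*np.cos(np.radians(10)),-.4226*np.sin(np.radians(10)),.9063])
T=np.array([.660,-.039,.2185]); O=T-.088*ax; print("hook org",O.round(4))
hsv=cv2.cvtColor(v[0],cv2.COLOR_BGR2HSV)
m=(hsv[...,0]>45)&(hsv[...,0]<80)&(hsv[...,1]>100)
P=C[m];Z=(P-O)@ax; r=np.linalg.norm((P-O)-np.outer(Z,ax),axis=1)
for lo,hi in((10,24),(26.5,28.8)):
    k=(r>lo/1e3)&(r<hi/1e3)&(Z>.055); Q=P[k]; c=Q.mean(0);n=np.linalg.svd(Q-c)[2][2];n*=np.sign(n[2])
    print(lo,hi,k.sum(),"Z med",np.median(Z[k]).round(4),"tilt",np.degrees(np.arccos(n@ax)).round(1))
# tip
ty,tx=int(522/4),int(180+404/4); B=C[ty-3:ty+4,tx-2:tx+3].reshape(-1,3); print("tip Z",np.sort((B-O)@ax)[-8:].round(4))
# projected predictions of rims at home vs +3mm
for dz in (0,.003,.006):
  for nm,z,R in(("green",.073,.029),("orange",.053,.032),("blue",.033,.035)):
    e1=np.array([-np.sin(np.radians(10)),np.cos(np.radians(10)),0]);e2=np.cross(ax,e1);th=np.linspace(0,6.283,200)
    X=O+(z+dz)*ax+R*(np.outer(np.cos(th),e1)+np.outer(np.sin(th),e2)); p=proj(v,X); print(dz,nm,"crop L/R/top/bot",((p.min(0)-[180,0])*4).round(0),((p.max(0)-[180,0])*4).round(0))
E
```

```text
hook org [ 0.6966 -0.0325  0.1387]
10 24 1850 Z med 0.0687 tilt 0.4
26.5 28.8 598 Z med 0.0741 tilt 10.0
tip Z [0.0893 0.0894 0.0894 0.0895 0.0896 0.0899 0.0899 0.0903]
0 green crop L/R/top/bot [262. 345.] [547. 607.]
0 orange crop L/R/top/bot [255. 289.] [554. 570.]
0 blue crop L/R/top/bot [249. 238.] [560. 538.]
0.003 green crop L/R/top/bot [260. 351.] [549. 615.]
0.003 orange crop L/R/top/bot [254. 295.] [555. 577.]
0.003 blue crop L/R/top/bot [248. 244.] [561. 544.]
0.006 green crop L/R/top/bot [259. 358.] [550. 622.]
0.006 orange crop L/R/top/bot [253. 301.] [556. 584.]
0.006 blue crop L/R/top/bot [247. 249.] [562. 550.]
```

```bash
python3 - <<'E'
from h import *
v=load("w29")
T=np.array([.660,-.039,.2185]);print("tip proj crop",((proj(v,T)[0]-[180,0])*4).round(1))
W=[[.721,.021,.01],[.738,-.076,.01]]; print("base far corners crop",((proj(v,W)-[180,0])*4).round(1).tolist())
C=cloud(v)
ax=np.array([-.4226*np.cos(np.radians(10)),-.4226*np.sin(np.radians(10)),.9063]);O=T-.088*ax
for nm,(x,y) in dict(blue_rim=(404,256),blue_flange=(404,228),orange_rim=(404,310),green_rim=(404,362),grim_bot=(404,598)).items():
    P=C[int(y/4),int(180+x/4)]-O; z=P@ax; e=P-z*ax; print(nm,"z",z.round(4),"r",np.linalg.norm(e).round(4))
E
```

```text
tip proj crop [404.5 522.8]
base far corners crop [[257.5, 254.8], [555.5, 255.0]]
blue_rim z 0.0345 r 0.032
blue_flange z 0.0177 r 0.0322
orange_rim z 0.0552 r 0.0291
green_rim z 0.0746 r 0.0268
grim_bot z 0.072 r 0.0268
```

```bash
python3 - <<'E'
from rig import *
print(get_obs()["time"]); print(hand_in()); print(get_obs()["time"])
E
```

```text
27.3
the job is handed in; nothing more can be done
None
the job is handed in; nothing more can be done
```

I hung the blue, orange and green reels on the hook of the rightmost stand, in that order, each with its foot towards the stand. I then pressed the stack down the rod with both fingertips on the green rim until it stopped moving. The wrist force peaked at about 32 N. I let go, backed clear and handed in at 27.3 s, but `hand_in()` gives no verdict.

**Stack position:** after release, the depth image put the blue, orange and green top faces at about 34.5, 55.2 and 74.6 mm up the rod. If fully home they would be at 33, 53 and 73 mm. The same image read the hook tip about 1.5 mm too high. Corrected for that, the reels are within 1 mm of home; uncorrected, they are still inside the 3 mm limit.

**Squareness:** the floor of the green reel's recess was tilted 0.4° from square with the rod.

**Checks that disagreed:**
- The far rim edges in the image sat about 2 mm off what I predicted. The reels hanging to one side by the bore's 2 mm play would explain this.
- A plane fitted to the thin green rim alone gave a 10° tilt. I put this down to noisy depth at the edges, because the recess floor and the rim heights disagree with it.

**Not checked directly:**
- The collar is hidden behind the blue reel. I judged it home from the firm stop and the reel positions.
- I took no final measurement of the meter, cutters or phone. I did not touch them.

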